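Load shoe heel blocks into the curing drawer

ROBOT

A 6-joint arm with a two-finger parallel gripper is mounted at the origin on the work surface. World frame = base frame: x ahead of the robot, y to its left, z up, the work surface at z = 0. Lengths are in m, angles in rad, forces in N, time in s.
With the tool pointing down it reaches from about 0.35 to 0.925 m from the base axis. Payload 6.4 kg.
Tool frame: the origin (TCP) lies at the centre of the arm's flange, where the gripper is bolted on; the fingertips stand 199 mm ahead of it and the grasp point (between the pads) lies 180 mm ahead of it (robot.finger_overhang is the distance from the TCP to the fingertips, in m); x points along the fingers, z is the direction in which the jaws open and shut, and the axes are right-handed (so a half turn about x gives the same grasp; the last joint's range is limited). The gripper opens to 94 mm and grips with 3 to 60 N. Pads are 16 mm wide; open, the fingers measure 119 mm over their backs; the gripper's body (75 mm by 177 mm) begins 78 mm behind the grasp point.
Start: joints at [-1.325, 0.245, 1.558, -0, 1.339, -0.174], TCP at [0.265, -0.594, 0.405] pointing down, gripper open.
Joint ranges: [-3.13, 3.13], [-1.02, 2.26], [0.13, 2.54], [-0.95, 4.09], [0.21, 2.88], [-2.74, 2.74]. Speed limits (rad/s): [2.57, 2.57, 3.14, 3.14, 3.14, 3.14].

INTERFACE

Orientations are given as a unit quaternion [w, x, y, z].
In Python, from cell import robot gives the robot as it stands.
- The arm moves only by the shell command python3 -m creep 'ROWS'. ROWS is JSON, a list that holds one entry, the list of rows, each a list of 5 numbers: the opening, from 0 (shut) to 1 (fully open), then the shift along the tool's x, y, z in m, then the turn about the tool's x in degrees. A call has 1 to 5 rows; each row shifts and turns the pose as measured when the row begins, along the tool's axes as they then stand; what a row does not reach is not made up. A row lasts 1/10 s, in which the tool goes at most 50 mm and 8.59 degrees, less where a joint would pass 70% of its speed; a pose out of reach is approached as far as the arm can. A call with a gripper value outside its range is refused whole. The fingers move at their own pace and stop on an object; the grip force is fixed at half the most. Time passes only in rows, so rows that do not move let the fingers close. It gives the time, the measured TCP pose, the force and the opening at its end, in the units of the state.
- robot.get_obs(): the state, without advancing time (a new reading comes with each control period).
- robot.read_camera(name): name is "side" or "top" or "wrist"; returns the picture (400x640x3 uint8, red, green, blue); there is no depth.
- robot.camera_params(name): a dict with "K" (3x3 intrinsics, pixels), "xyz" and "orientation" of the camera in the world. Camera axes: x right, y down, z forward; pixel columns grow to the right and rows downward; lengths in m; the calibration is good to about 2 mm. A picture is of the moment at which its call begins: read the wrist's pose just before it. camera_params takes no time and is no camera call; for the wrist camera it gives the pose at the moment of the call.
- robot.finish_job(): hands the job in, once; it reports no verdict.
Trained networks look in the newest picture that a camera, given by its name, has taken for a name from the list of things; names that differ only in an ending like _2 or _b are one class to them, and where a whole thing is asked for, a point or a joint stands for the part that bears it (a point fixed in the world has none). Each returns a list of dicts, best first, with "confidence" (0 to 1); they miss things now and then, are a little off and sometimes report something else, mostly with a low value. They report only what shows in the picture. A call takes as long as a camera call.
- robot.search_frame(thing, camera): "position" ([x, y, z] in m, in the coordinates of the camera as it stood for that picture, good to about 4 mm: the middle of the surface that is visible of it).
The state is a dict: "clock": time; "joints": joint angles; "joint_velocities": joint speeds; "tau": joint torques, N m; "tcp_pos": TCP position; "ee_rot": TCP orientation; "force": force on the tool from outside, world axes, zero at the start; "torque": the same for the moment, N m; "finger_gap": finger opening in m.
Only numpy, scipy, OpenCV 4.12 (cv2) and the standard library are available. Lean on these libraries where they do the work, as an engineer would, in place of code of your own. Each camera call takes 0.05 s, during which the arm holds its last target. There are 200 camera calls.

TASK

Load the curing drawer: pull its tray right out to the stop and stand every heel block on the bench upright in a nest of its own size (large in large, small in small), turned so that its flat end is at the nest's flat side and it sits down inside the rim. With all of them in and let go, push the tray fully home, and only then press the green start button all the way down and let it spring back. Leave the other things on the bench where they are.

Things in the scene. Friction and masses are not known exactly. Their poses are not given: they have to be found in the camera images.
- bigA_mid (a point): Centre, half-way up, of a large heel block: a stacked brown leather shoe heel with a black rubber underside, about 100 to 200 g, standing on the bench, 66 mm long, 56 mm wide, 50 mm high. U-shaped from above: one flat end, two parallel sides, one half-round end of radius 28. Its x axis points out of the flat end (33 mm from here); y is across the 56 mm width, between the parallel sides, which run from -5 to +33 mm along x; z is up. It may be absent (None).
- bigA_flat (a point): Middle of the flat end of that heel block (bigA), 33 mm along x from its centre and half-way up.
- bigB_mid (a point): Centre, half-way up, of a large heel block: a stacked brown leather shoe heel with a black rubber underside, about 100 to 200 g, standing on the bench, 66 mm long, 56 mm wide, 50 mm high. U-shaped from above: one flat end, two parallel sides, one half-round end of radius 28. Its x axis points out of the flat end (33 mm from here); y is across the 56 mm width, between the parallel sides, which run from -5 to +33 mm along x; z is up. It may be absent (None).
- bigB_flat (a point): Middle of the flat end of that heel block (bigB), 33 mm along x from its centre and half-way up.
- smallA_mid (a point): Centre, half-way up, of a small heel block: a stacked brown leather shoe heel with a black rubber underside, about 100 to 200 g, standing on the bench, 50 mm long, 42 mm wide, 50 mm high. U-shaped from above: one flat end, two parallel sides, one half-round end of radius 21. Its x axis points out of the flat end (25 mm from here); y is across the 42 mm width, between the parallel sides, which run from -4 to +25 mm along x; z is up. It may be absent (None).
- smallA_flat (a point): Middle of the flat end of that heel block (smallA), 25 mm along x from its centre and half-way up.
- smallB_mid (a point): Centre, half-way up, of a small heel block: a stacked brown leather shoe heel with a black rubber underside, about 100 to 200 g, standing on the bench, 50 mm long, 42 mm wide, 50 mm high. U-shaped from above: one flat end, two parallel sides, one half-round end of radius 21. Its x axis points out of the flat end (25 mm from here); y is across the 42 mm width, between the parallel sides, which run from -4 to +25 mm along x; z is up. It may be absent (None).
- smallB_flat (a point): Middle of the flat end of that heel block (smallB), 25 mm along x from its centre and half-way up.
- nestL1_mid (a point): Where the centre of a large heel block is when it stands seated in this U-shaped nest: a black rim 9 mm high and 6 mm thick on the tray's floor, 3.5 mm clear of the block all round; this point is 25 mm above that floor. The nest's x axis points to its flat side (towards the tray's back), so a seated block's x axis points the same way; z is up. It rides with the tray.
- nestL1_flat (a point): Where the middle of a seated block's flat end is in nestL1, 33 mm along x from its centre point.
- nestL2_mid (a point): Where the centre of a large heel block is when it stands seated in this U-shaped nest: a black rim 9 mm high and 6 mm thick on the tray's floor, 3.5 mm clear of the block all round; this point is 25 mm above that floor. The nest's x axis points to its flat side (towards the tray's front (the handle side)), so a seated block's x axis points the same way; z is up. It rides with the tray.
- nestL2_flat (a point): Where the middle of a seated block's flat end is in nestL2, 33 mm along x from its centre point.
- nestS1_mid (a point): Where the centre of a small heel block is when it stands seated in this U-shaped nest: a black rim 9 mm high and 6 mm thick on the tray's floor, 3.5 mm clear of the block all round; this point is 25 mm above that floor. The nest's x axis points to its flat side (towards the tray's back), so a seated block's x axis points the same way; z is up. It rides with the tray.
- nestS1_flat (a point): Where the middle of a seated block's flat end is in nestS1, 25 mm along x from its centre point.
- nestS2_mid (a point): Where the centre of a small heel block is when it stands seated in this U-shaped nest: a black rim 9 mm high and 6 mm thick on the tray's floor, 3.5 mm clear of the block all round; this point is 25 mm above that floor. The nest's x axis points to its flat side (towards the tray's front (the handle side)), so a seated block's x axis points the same way; z is up. It rides with the tray.
- nestS2_flat (a point): Where the middle of a seated block's flat end is in nestS2, 25 mm along x from its centre point.
- handle (a point): Centre of the tray's handle: a steel bar 120 mm long and 11 mm thick, level, across the tray's front, 40 mm clear (centre to face) in front of the tray's 86 mm high front panel, held by two posts 50 mm either side of this point. 72 mm above the bench and 36 mm below the top of the cabinet. Its axes are the cabinet's: -x points out of the cabinet, the way the tray slides; y is along the bar.
- tray (a joint): How far the tray is out: 0 m fully home, 0.18 m at its stop. It slides along the handle's -x with about 1.5 N of friction and stays where it is left. At the stop all four nests are clear of the cabinet (108 mm high, 290 mm wide, 250 mm deep, grey). The tray floor is 22 mm above the bench; the nests stand two by two on it, centres 104 mm apart across and 83 mm apart front to back, the large ones at opposite corners.
- start_top (a point): Middle of the top of the green round start button (32 mm across), on the front edge of the cabinet's top, about 130 mm above the bench; pressed straight down.
- start (a joint): Travel of the start button: 0 m up, 0.006 m fully down (about 5 N); it springs back.

How it is judged:
On the way, in this order (a step that is already met when the one before it is completed fails the run):
1. the tray is pulled out to its stop (value of joint tray above 0.173 m), for 0.2 s.
2. every heel block stands seated in a nest of its size and is let go, with the tray out (((distance between bigA_mid and nestL1_mid below 0.0075 m and distance between bigA_flat and nestL1_flat below 0.01 m and angle between bigA_mid's own z axis and vertical below 0.06 rad) or (distance between bigA_mid and nestL2_mid below 0.0075 m and distance between bigA_flat and nestL2_flat below 0.01 m and angle between bigA_mid's own z axis and vertical below 0.06 rad)) and ((distance between bigB_mid and nestL1_mid below 0.0075 m and distance between bigB_flat and nestL1_flat below 0.01 m and angle between bigB_mid's own z axis and vertical below 0.06 rad) or (distance between bigB_mid and nestL2_mid below 0.0075 m and distance between bigB_flat and nestL2_flat below 0.01 m and angle between bigB_mid's own z axis and vertical below 0.06 rad)) and ((distance between smallA_mid and nestS1_mid below 0.0075 m and distance between smallA_flat and nestS1_flat below 0.01 m and angle between smallA_mid's own z axis and vertical below 0.06 rad) or (distance between smallA_mid and nestS2_mid below 0.0075 m and distance between smallA_flat and nestS2_flat below 0.01 m and angle between smallA_mid's own z axis and vertical below 0.06 rad)) and ((distance between smallB_mid and nestS1_mid below 0.0075 m and distance between smallB_flat and nestS1_flat below 0.01 m and angle between smallB_mid's own z axis and vertical below 0.06 rad) or (distance between smallB_mid and nestS2_mid below 0.0075 m and distance between smallB_flat and nestS2_flat below 0.01 m and angle between smallB_mid's own z axis and vertical below 0.06 rad)) and contact force between the fingers and bigA below 0.1 N and contact force between the fingers and bigB below 0.1 N and contact force between the fingers and smallA below 0.1 N and contact force between the fingers and smallB below 0.1 N and value of joint tray above 0.12 m), for 0.2 s.
3. the tray is fully home with the blocks in it (value of joint tray below 0.006 m and ((distance between bigA_mid and nestL1_mid below 0.0075 m and distance between bigA_flat and nestL1_flat below 0.01 m and angle between bigA_mid's own z axis and vertical below 0.06 rad) or (distance between bigA_mid and nestL2_mid below 0.0075 m and distance between bigA_flat and nestL2_flat below 0.01 m and angle between bigA_mid's own z axis and vertical below 0.06 rad)) and ((distance between bigB_mid and nestL1_mid below 0.0075 m and distance between bigB_flat and nestL1_flat below 0.01 m and angle between bigB_mid's own z axis and vertical below 0.06 rad) or (distance between bigB_mid and nestL2_mid below 0.0075 m and distance between bigB_flat and nestL2_flat below 0.01 m and angle between bigB_mid's own z axis and vertical below 0.06 rad)) and ((distance between smallA_mid and nestS1_mid below 0.0075 m and distance between smallA_flat and nestS1_flat below 0.01 m and angle between smallA_mid's own z axis and vertical below 0.06 rad) or (distance between smallA_mid and nestS2_mid below 0.0075 m and distance between smallA_flat and nestS2_flat below 0.01 m and angle between smallA_mid's own z axis and vertical below 0.06 rad)) and ((distance between smallB_mid and nestS1_mid below 0.0075 m and distance between smallB_flat and nestS1_flat below 0.01 m and angle between smallB_mid's own z axis and vertical below 0.06 rad) or (distance between smallB_mid and nestS2_mid below 0.0075 m and distance between smallB_flat and nestS2_flat below 0.01 m and angle between smallB_mid's own z axis and vertical below 0.06 rad))), for 0.2 s.
4. the start button is pressed all the way down (value of joint start above 0.0048 m and value of joint tray below 0.006 m), for 0.05 s.
At the end, for the whole second after the job is handed in: Every heel block present is at rest in a nest of its size, upright within 0.06 rad, centre within 7.5 mm and flat end within 10 mm of where the nest's flat puts it; the tray is home to within 6 mm; the start button has been pressed and is up again (all of step 3 and value of joint start below 0.002 m and linear speed of each of bigA, bigB, smallA, smallB below 0.02 m/s); the robot touches nothing.
It fails at once if the start button is pressed while the tray is not home (value of joint start above 0.004 m and value of joint tray above 0.012 m).
It fails at once if another thing on the bench is moved by more than 5 cm (distance of any of dye, tape, hammer, brush, cup, glue, boot from where it was at the start of the episode above 0.05 m).
Of bigA, bigB, smallA, smallB only 3 to 4 are there at a start; the rules pass over those that are not, and their reading is None.
At some moment in a run one of bigA, bigB, smallA, smallB may be knocked a few centimetres aside while the robot is not near it.
It also fails if it takes over 208 s, if anything falls off the work surface, if the arm or the gripper's body presses on something with over 40 N, if the wrist force passes 120 N, or if a joint passes its speed limit or range.

## Working session

There is one attempt and no reset: what is moved stays moved. The work goes in short steps, Python scripts to look and compute and a shell command to move; the robot and the scene stay as the last step left them, time stands still between calls to the robot, and variables do not carry over. Pictures are saved under pics/ and viewed, about 12 in all and at most 16, crops included, and the job is handed in when it is done.

```bash
mkdir -p pics; ls; cat > h.py <<'E'
import numpy as np, cv2, json
from scipy.spatial.transform import Rotation as R
from cell import robot
def RT(p):
    q=p["orientation"]; return R.from_quat([q[1],q[2],q[3],q[0]]).as_matrix(), np.array(p["xyz"])
def find(thing,cam,p=None,n=4):
    p=p or robot.camera_params(cam); M,t=RT(p)
    return [(round(d["confidence"],2),(M@np.array(d["position"])+t).round(4)) for d in robot.search_frame(thing,cam)[:n]]
def px2w(uv,z,cam,p=None):
    p=p or robot.camera_params(cam); M,t=RT(p)
    d=M@np.linalg.inv(p["K"])@np.array([uv[0],uv[1],1.]); return t+d*(z-t[2])/d[2]
def w2px(P,cam,p=None):
    p=p or robot.camera_params(cam); M,t=RT(p)
    c=np.array(p["K"])@(M.T@(np.array(P)-t)); return c[:2]/c[2]
def snap(cam,name):
    im=robot.read_camera(cam); cv2.imwrite(f"pics/{name}.png",im[:,:,::-1]); return im
def tool():
    o=robot.get_obs(); q=o["ee_rot"]; M=R.from_quat([q[1],q[2],q[3],q[0]]).as_matrix()
    return np.array(o["tcp_pos"]),M,o
E
python3 - <<'E'
from h import *
for c in ["top","side","wrist"]:
    snap(c,c+"0"); p=robot.camera_params(c); print(c,np.round(p["xyz"],3),p["K"][0][0] if True else 0, RT(p)[0].round(2).tolist())
    if c!="wrist":
        for t in ["bigA_mid","bigA_flat","smallA_mid","smallA_flat","handle","start_top","nestL1_mid"]: print(t,find(t,c))
t,M,o=tool(); print(t,M.round(2).tolist(),o["clock"],o["force"],o["finger_gap"])
a=cv2.imread("pics/top0.png");cv2.imwrite("pics/ts.png",cv2.resize(np.vstack([a,cv2.imread("pics/side0.png")]),(480,600)))
E
```

```text
pics
top [ 0.395 -0.085  0.989] 446.8934523879692 [[0.02, -0.98, 0.19], [-1.0, -0.02, 0.01], [-0.01, -0.19, -0.98]]
bigA_mid [(0.75, array([ 0.5722, -0.3557,  0.0482])), (0.61, array([0.628 , 0.2019, 0.0505]))]
bigA_flat [(0.89, array([ 0.5681, -0.3568,  0.047 ])), (0.46, array([ 0.4442, -0.1763,  0.0475]))]
smallA_mid [(0.89, array([ 0.4407, -0.1783,  0.0491]))]
smallA_flat [(0.94, array([ 0.4424, -0.1739,  0.0519]))]
handle [(0.88, array([0.629 , 0.1981, 0.0531]))]
start_top [(0.46, array([0.6902, 0.139 , 0.1278])), (0.31, array([ 0.5688, -0.3565,  0.0469]))]
nestL1_mid [(0.84, array([0.6253, 0.1987, 0.0521])), (0.47, array([ 0.5728, -0.3561,  0.0461]))]
side [0.409 0.614 0.595] 372.6716875733949 [[-0.97, -0.14, 0.18], [-0.23, 0.55, -0.8], [0.02, -0.82, -0.56]]
bigA_mid [(0.6, array([ 0.5715, -0.3449,  0.0421]))]
bigA_flat [(0.68, array([ 0.5663, -0.3415,  0.0386])), (0.55, array([0.6842, 0.142 , 0.1292]))]
smallA_mid [(0.85, array([ 0.4396, -0.1573,  0.0364]))]
smallA_flat [(0.58, array([0.6251, 0.231 , 0.0473])), (0.38, array([ 0.4324, -0.336 ,  0.0378]))]
handle [(0.68, array([0.6268, 0.2266, 0.0455]))]
start_top [(0.69, array([0.6854, 0.1401, 0.1325])), (0.37, array([ 0.4302, -0.3349,  0.0377]))]
nestL1_mid [(0.66, array([0.6276, 0.2287, 0.0523]))]
wrist [ 0.329 -0.565  0.385] 330.3546207953947 [[0.41, -0.89, -0.22], [-0.91, -0.39, -0.1], [0.0, 0.24, -0.97]]
[ 0.26493587 -0.59356137  0.40467571] [[0.0, 0.91, 0.41], [-0.0, 0.41, -0.91], [-1.0, -0.0, 0.0]] 0.85 [-0.31751136  0.49434645  0.27964054] 0.09395678831492228
```

View pics/top0.png

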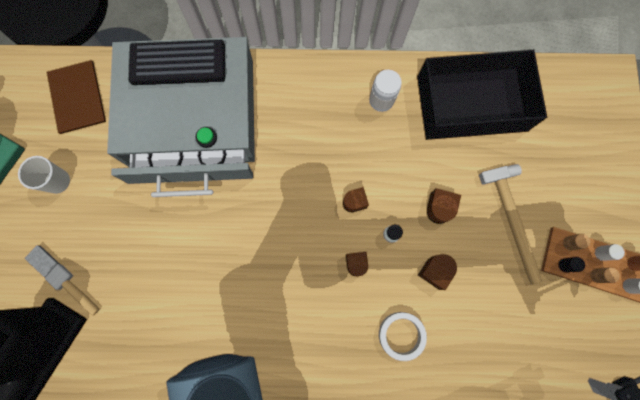

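View pics/side0.png

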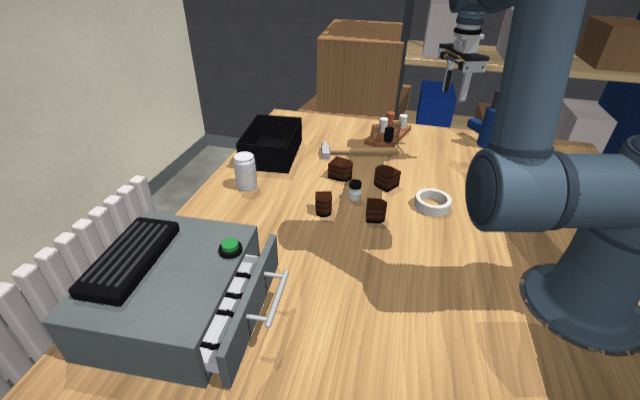

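```bash
python3 - <<'E'
from h import *
for uv in [(152,194),(212,192)]: print("bar",px2w(uv,.072,"top").round(4))
for uv in [(205,136)]: print("btn",px2w(uv,.13,"top").round(4))
for uv in [(112,167),(254,157),(110,152),(112,40),(250,38),(253,156)]: print("cab",px2w(uv,.108,"top").round(4))
for uv in [(355,198),(356,262),(443,203),(438,268)]: print("blk",px2w(uv,.05,"top").round(4))
a=cv2.imread("pics/top0.png"); c1=cv2.resize(a[120:210,100:260],None,fx=5,fy=5,interpolation=cv2.INTER_CUBIC)
cv2.imwrite("pics/c1.png",c1)
E
```

```text
bar [0.5771 0.2571 0.072 ]
bar [0.5835 0.1313 0.072 ]
btn [0.6866 0.1388 0.13  ]
cab [0.6248 0.3305 0.108 ]
cab [0.6507 0.0412 0.108 ]
cab [0.6565 0.3379 0.108 ]
cab [0.9085 0.3602 0.108 ]
cab [0.9175 0.0612 0.108 ]
cab [0.6528 0.0433 0.108 ]
blk [ 0.58   -0.1706  0.05  ]
blk [ 0.4444 -0.1725  0.05  ]
blk [ 0.5723 -0.3581  0.05  ]
blk [ 0.435  -0.3424  0.05  ]
```

View pics/c1.png

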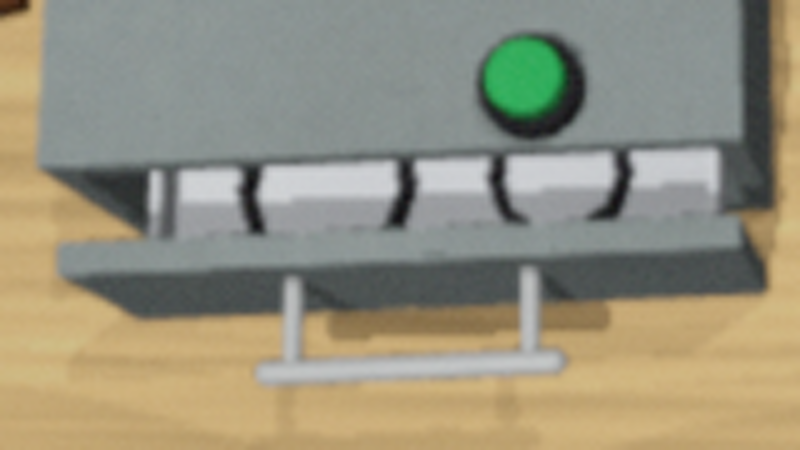

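```bash
python3 -m creep '[[[0,0,0,0,7.1],[0,0,0,0,7.1],[0,0,0,0,7.1],[0,0,0.021,-0.0428,0],[0,0,0.021,-0.0428,0]]]' | tail -3
for i in 1; do python3 -m creep '[[[0,0,0.021,-0.0428,0],[0,0,0.021,-0.0428,0],[0,0,0.021,-0.0428,0],[0,0,0.021,-0.0428,0],[0,0,0.021,-0.0428,0]]]'
python3 -m creep '[[[0,0,0.021,-0.0428,0],[0,0,0.021,-0.0428,0],[0,0,0.021,-0.0428,0],[0,0,0.021,-0.0428,0],[0,0,0.021,-0.0428,0]]]'
python3 -m creep '[[[0,0,0.021,-0.0428,0],[0,0,0.021,-0.0428,0],[0,0,0.021,-0.0428,0],[0,0,0.021,-0.0428,0],[0,0,0.021,-0.0428,0]]]'; done
python3 - <<'E'
from h import *
t,M,o=tool(); print(t,M.round(3).tolist(),o["clock"],o["joints"])
T=np.array([0.601,0.195,t[2]]); print((M.T@(T-t)).round(4), np.degrees(np.arctan2(M[1,1],M[0,1])))
E
```

```text
ee_rot: [0.507, 0.493, 0.506, -0.494]
force: [0.9, -0.1, 0.2]
finger_gap: 0.0576
clock: 1.85
tcp_pos: [0.4041, -0.2839, 0.4042]
ee_rot: [0.506, 0.494, 0.504, -0.495]
force: [0.4, 0.5, 0.3]
finger_gap: 0.0175
clock: 2.35
tcp_pos: [0.5066, -0.0578, 0.4057]
ee_rot: [0.508, 0.495, 0.502, -0.495]
force: [0.4, -1.0, -0.5]
finger_gap: 0.0003
clock: 2.85
tcp_pos: [0.6095, 0.169, 0.4069]
ee_rot: [0.509, 0.496, 0.501, -0.494]
force: [0.8, -1.1, -0.1]
finger_gap: 0.0007
[0.60948692 0.16904104 0.40688818] [[0.01, 1.0, 0.021], [-0.006, 0.021, -1.0], [-1.0, 0.01, 0.006]] 2.85 [ 0.09248578  0.20159638  1.60468223 -0.00726812  1.3256868   1.64378598]
[-0.0002 -0.0079 -0.0261] 1.2179927614754995
```

```bash
python3 -m creep '[[[0,0,-0.004,-0.013,-1],[0,0,-0.004,-0.013,-1],[0,0,0,0,0]]]'
python3 - <<'E'
from h import *
t,M,o=tool(); p=robot.camera_params("wrist"); snap("wrist","w1")
print(t,M.round(3).tolist()); print(RT(p)[0].round(3).tolist(),p["xyz"], np.round(p["K"],1).tolist())
print([w2px(P,"wrist",p).round(0) for P in [(.577,.257,.072),(.5835,.1313,.072),(.6866,.1388,.13)]])
E
```

```text
clock: 3.15
tcp_pos: [0.6007, 0.2004, 0.4058]
ee_rot: [0.52, 0.484, 0.512, -0.483]
force: [0.0, -0.5, -0.8]
finger_gap: 0.0005
[0.60074645 0.20040946 0.40576692] [[0.009, 0.998, 0.064], [-0.006, 0.064, -0.998], [-1.0, 0.009, 0.006]]
[[0.064, -0.97, -0.234], [-0.998, -0.06, -0.022], [0.008, 0.235, -0.972]] [0.67110292 0.20495924 0.38652187] [[330.4, 0.0, 323.2], [0.0, 330.4, 202.6], [0.0, 0.0, 1.0]]
[array([262., 217.]), array([389., 218.]), array([410., 107.])]
```

View pics/w1.png

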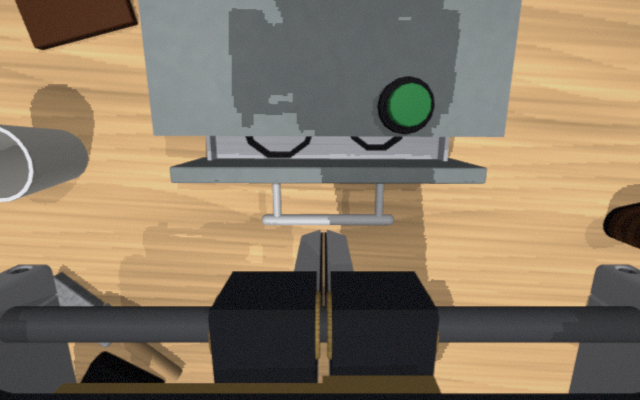

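```bash
python3 - <<'E'
from h import *
a=px2w((262.5,219),.072,"wrist");b=px2w((393,219),.072,"wrist");print(a.round(4),b.round(4),np.linalg.norm(a-b))
h=(a+b)/2; print(h); t,M,o=tool(); print("handle in tool:",(M.T@(h-t)).round(4))
print("panel",px2w((330,182),.09,"wrist"), "cabfront",px2w((330,136),.108,"wrist"),"btn",px2w((410,105),.13,"wrist"))
E
```

```text
[0.5755 0.2556 0.072 ] [0.5832 0.1265 0.072 ] 0.12942501420567104
[0.57935237 0.19104634 0.072     ]
handle in tool: [ 0.3337 -0.0252  0.0049]
panel [0.61971049 0.19214563 0.09      ] cabfront [0.66132695 0.19546032 0.108     ] btn [0.68851053 0.13797513 0.13      ]
```

```bash
python3 -m creep '[[[0,0.03,-0.005,0.005,0],[0,0.04,0,0,0],[0,0.03,0,0,0],[0,0,0,0,0]]]' | head -4
python3 - <<'E'
from h import *
t,M,o=tool(); h=np.array([.5793,.191,.072]); print("handle in tool:",(M.T@(h-t)).round(4), t)
E
```

```text
clock: 3.6
tcp_pos: [0.5972, 0.1878, 0.3067]
ee_rot: [0.52, 0.488, 0.508, -0.484]
force: [-0.1, 0.9, 1.0]
handle in tool: [ 0.2344 -0.0214 -0.0061] [0.59721429 0.18778691 0.30670894]
```

```bash
python3 -m creep '[[[0,0.03,0.0,-0.004,0],[0,0.03,0,0,0],[0,0,0,0,0]]]' 
python3 -m creep '[[[0,0,-0.03,0,0],[0,0,-0.03,0,0],[0,0,-0.03,0,0],[0,0,0,0,0]]]' 
python3 - <<'E'
from h import *
t,M,o=tool(); print(M.round(3).tolist(),o["joints"])
E
```

```text
clock: 3.9
tcp_pos: [0.5998, 0.1879, 0.2509]
ee_rot: [0.52, 0.491, 0.505, -0.483]
force: [-0.6, -0.5, -0.6]
finger_gap: 0.0004
clock: 4.3
tcp_pos: [0.5134, 0.1808, 0.2595]
ee_rot: [0.524, 0.498, 0.498, -0.478]
force: [0.3, 0.4, -1.4]
finger_gap: 0.0007
[[0.047, 0.998, 0.046], [-0.005, 0.046, -0.999], [-0.999, 0.047, 0.007]] [ 0.13191914  0.1752728   1.92979771 -0.01288145  0.99061939  1.66343783]
```

```bash
cat > s.py <<'E'
from h import *
t,M,o=tool(); print(t.round(4),"tip",(t+.199*M[:,0]).round(4),"grasp",(t+.18*M[:,0]).round(4),"xax",M[:,0].round(3),"yaw",np.degrees(np.arctan2(M[1,1],M[0,1])).round(2),"F",np.round(o["force"],1),"gap",round(o["finger_gap"],4),"t",o["clock"])
E
python3 -m creep '[[[0,0.012,0,0,0],[0,0,0,0,0]]]' >/dev/null; python3 s.py
python3 -m creep '[[[0,0.00,-0.02,0,0],[0,0.00,-0.02,0,0],[0,0,0,0,0]]]' >/dev/null; python3 s.py
```

```text
[0.5164 0.1803 0.2508] tip [0.527  0.1795 0.0521] grasp [0.5259 0.1796 0.0711] xax [ 0.053 -0.004 -0.999] yaw 2.59 F [-3.1 -0.9 -1.8] gap 0.0005 t 4.5
[0.4816 0.1781 0.2516] tip [0.4944 0.1775 0.053 ] grasp [0.4931 0.1775 0.072 ] xax [ 0.064 -0.003 -0.998] yaw 2.49 F [ 0.3 -0.2 -1.4] gap 0.0003 t 4.8
```

```bash
python3 -m creep '[[[0,0.00,-0.02,0,0],[0,0.00,-0.015,0,0],[0,0,0,0,0]]]' >/dev/null; python3 s.py
python3 -m creep '[[[0,0.00,-0.01,0,0],[0,0,0,0,0]]]' >/dev/null; python3 s.py
python3 -m creep '[[[0,0.00,-0.006,0,0],[0,0,0,0,0]]]' >/dev/null; python3 s.py
```

```text
[0.4512 0.1764 0.2522] tip [0.4661 0.1759 0.0537] grasp [0.4647 0.176  0.0727] xax [ 0.075 -0.002 -0.997] yaw 2.42 F [ 0.3 -0.4  0.8] gap 0.0003 t 5.1
[0.4425 0.1759 0.2524] tip [0.458  0.1755 0.054 ] grasp [0.4565 0.1756 0.0729] xax [ 0.078 -0.002 -0.997] yaw 2.4 F [-0.5 -0.8 -0.9] gap 0.0004 t 5.3
[0.4368 0.1756 0.2522] tip [0.4524 0.1753 0.0538] grasp [0.4509 0.1753 0.0727] xax [ 0.078 -0.002 -0.997] yaw 2.39 F [-0.8  0.1  0.8] gap 0.0004 t 5.5
```

```bash
python3 -c "
from h import *
snap('top','top1')"
```

```text
(no output)
```

View pics/top1.png

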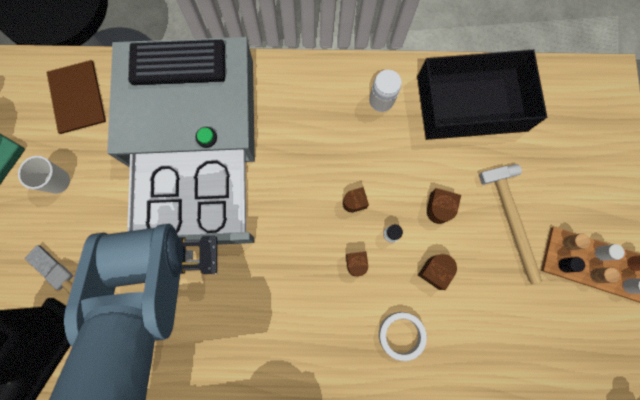

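```bash
python3 -m creep '[[[0,0.00,-0.006,0,0],[0,0,0,0,0]]]' >/dev/null; python3 s.py
python3 -m creep '[[[0,0.00,-0.006,0,0],[0,0,0,0,0]]]' >/dev/null; python3 s.py
python3 -m creep '[[[0,0.00,-0.006,0,0],[0,0,0,0,0]]]' >/dev/null; python3 s.py
```

```text
[0.4311 0.1754 0.252 ] tip [0.447  0.175  0.0536] grasp [0.4455 0.175  0.0726] xax [ 0.08  -0.002 -0.997] yaw 2.39 F [-0.4  0.5 -0.6] gap 0.0005 t 5.75
[0.4263 0.1751 0.2525] tip [0.444  0.1748 0.0543] grasp [0.4423 0.1749 0.0732] xax [ 0.089 -0.001 -0.996] yaw 2.4 F [ 0.3 -0.2 -1.2] gap 0.0006 t 5.95
[0.423  0.1747 0.2538] tip [0.4445 0.1749 0.0559] grasp [0.4424 0.1748 0.0748] xax [ 0.108  0.001 -0.994] yaw 2.4 F [-0.6  0.1 -0.7] gap 0.0004 t 6.15
```

```bash
python3 -m creep '[[[0,0.00,0.006,0,0],[0,-0.03,0.003,0,0],[0,-0.04,0,0,0],[0,-0.04,0,0,0],[0,0,0,0,0]]]' >/dev/null; python3 s.py
python3 -m creep '[[[0,-0.03,0,0,0],[0,-0.03,0.0,0,0],[0,0,0,0,0],[0,0,0,0,0]]]' >/dev/null; python3 s.py

```

```text
[0.4192 0.1749 0.3652] tip [0.4379 0.1748 0.1671] grasp [0.4361 0.1748 0.186 ] xax [ 0.094 -0.001 -0.996] yaw 2.37 F [0.2 0.5 0.8] gap 0.0003 t 6.65
[0.4123 0.175  0.4229] tip [0.4293 0.1747 0.2247] grasp [0.4277 0.1747 0.2436] xax [ 0.085 -0.002 -0.996] yaw 2.38 F [ 0.1  0.2 -0.7] gap 0.0 t 7.05
```

```bash
python3 -m creep '[[[0,0,0.04,0,0.6],[0,0,0.04,0,0.6],[0,0,0.04,0,0],[0,0,0,0,0]]]' >/dev/null; python3 s.py
python3 - <<'E'
from h import *
p=robot.camera_params("wrist"); snap("wrist","w2"); print(RT(p)[0][:,0].round(3),p["xyz"])
np.save("pw2.npy",np.hstack([RT(p)[0],RT(p)[1][:,None]]))
E
```

```text
[0.5337 0.1787 0.4215] tip [0.5474 0.178  0.223 ] grasp [0.5461 0.1781 0.2419] xax [ 0.069 -0.003 -0.998] yaw 1.17 F [-1.2  0.5 -0.4] gap 0.0005 t 7.45
[ 0.02  -1.     0.006] [0.60524283 0.18019584 0.4065167 ]
```

View pics/w2.png

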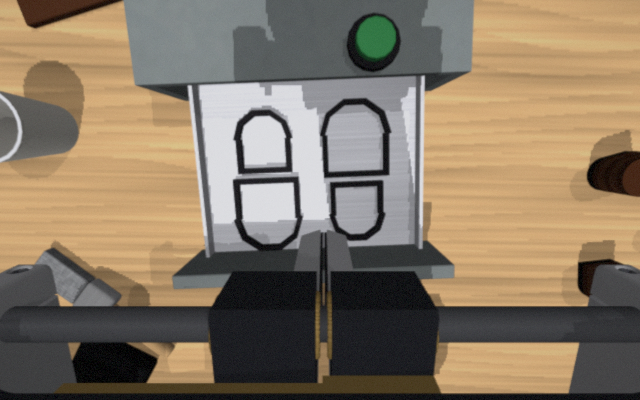

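```bash
cat > nest.py <<'E'
from h import *
from scipy.optimize import least_squares
A=np.load("pw2.npy"); Mc,tc=A[:,:3],A[:,3]; K=np.array(robot.camera_params("wrist")["K"])
im=cv2.cvtColor(cv2.imread("pics/w2.png"),cv2.COLOR_BGR2GRAY)
dark=(im<70).astype(np.uint8); m=np.zeros_like(dark); m[90:255,215:410]=1
m[225:,290:360]=0; dark=dark*m
dt=cv2.distanceTransform(1-dark,cv2.DIST_L2,5)
def U(L,w,off):
    r=w+off; c=-(L-w); e=L+off  # arc centre
    th=np.linspace(np.pi/2,3*np.pi/2,25); arc=np.c_[c+r*np.cos(th),r*np.sin(th)]
    s=np.linspace(c,e,15); f=np.linspace(-r,r,20)
    return np.vstack([arc,np.c_[s,0*s+r],np.c_[s,0*s-r],np.c_[0*f+e,f]])
N={"S2":(-1,25,21,.0415,.052),"L2":(-1,33,28,.0415,-.052),"L1":(1,33,28,-.0415,.052),"S1":(1,25,21,-.0415,-.052)}
def pts(v,z=.029):
    x,y,psi,sg=v[0],v[1],v[2],1; c,s=np.cos(psi),np.sin(psi); out=[]
    for d,L,w,cx,cy in N.values():
        u=U(L/1000,w/1000,.0065)*[d,1]+[cx,cy]; out.append(np.c_[x+c*u[:,0]-s*u[:,1],y+s*u[:,0]+c*u[:,1],0*u[:,0]+z])
    return np.vstack(out)
def proj(P): q=(P-tc)@Mc@K.T; return q[:,:2]/q[:,2:]
def res(v):
    q=proj(pts(v)).astype(np.float32)
    d=cv2.remap(dt,q[:,0].copy(),q[:,1].copy(),cv2.INTER_LINEAR).ravel()
    d[(q[:,1]>225)&(q[:,0]>290)&(q[:,0]<360)]=0
    return np.minimum(d,15)
best=min((least_squares(res,[.54+a,.185+b,.06],x_scale=[.01,.01,.02],diff_step=1e-3) for a in(-.02,0,.02) for b in(-.015,0,.015)),key=lambda r:r.cost)
v=best.x; print("tray centre",v[:2].round(4),"psi deg",np.degrees(v[2]).round(2),"mean res",res(v).mean(),"dark mean")
c,s=np.cos(v[2]),np.sin(v[2])
for k,(d,L,w,cx,cy) in N.items(): print(k,(v[0]+c*cx-s*cy).round(4),(v[1]+s*cx+c*cy).round(4),"flat dir yaw",np.degrees(v[2]).round(1)+(0 if d>0 else 180))
o=cv2.imread("pics/w2.png")
for q in proj(pts(v)): cv2.circle(o,(int(q[0]),int(q[1])),0,(0,0,255),-1)
cv2.imwrite("pics/fit.png",cv2.resize(o[70:270,160:470],None,fx=2.4,fy=2.4,interpolation=cv2.INTER_NEAREST))
E
python3 nest.py; python3 -c "
from h import *
print('handle expected', 0)"
```

```text
tray centre [ 1.0277 -0.1387] psi deg 2.72 mean res 0.0 dark mean
S2 1.0667 -0.0848 flat dir yaw 182.7
L2 1.0716 -0.1887 flat dir yaw 182.7
L1 0.9838 -0.0887 flat dir yaw 2.7
S1 0.9887 -0.1926 flat dir yaw 2.7
handle expected 0
```

View pics/fit.png

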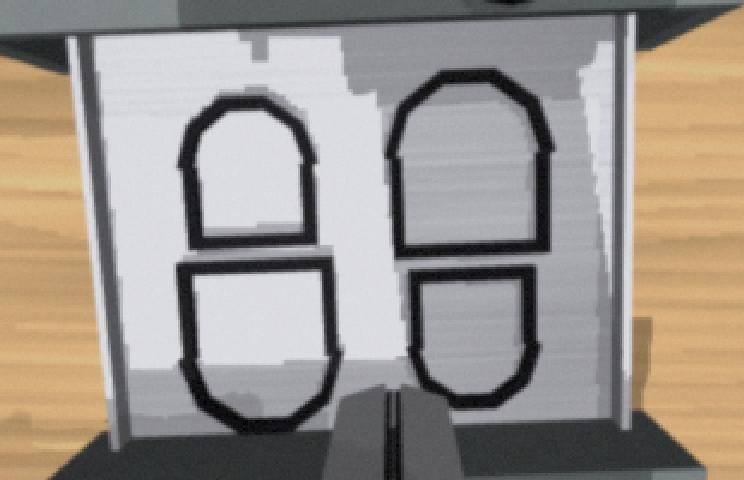

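```bash
sed -i 's/cv2.INTER_LINEAR)/cv2.INTER_LINEAR,borderMode=cv2.BORDER_CONSTANT,borderValue=15)/; s/^best=.*/from scipy.optimize import minimize\nbest=min((minimize(lambda v:(res(v)**2).mean(),[.56+a,.185+b,.06],method="Nelder-Mead",options=dict(initial_simplex=[[.56+a,.185+b,.06],[.57+a,.185+b,.06],[.56+a,.195+b,.06],[.56+a,.185+b,.09]],maxiter=400)) for a in(-.03,-.01,.01,.03) for b in(-.015,0.,.015)),key=lambda r:r.fun)/' nest.py; python3 nest.py
```

```text
tray centre [0.5687 0.1915] psi deg 3.64 mean res 0.002874349 dark mean
S2 0.6068 0.246 flat dir yaw 183.6
L2 0.6134 0.1422 flat dir yaw 183.6
L1 0.524 0.2407 flat dir yaw 3.6
S1 0.5306 0.1369 flat dir yaw 3.6
```

View pics/fit.png

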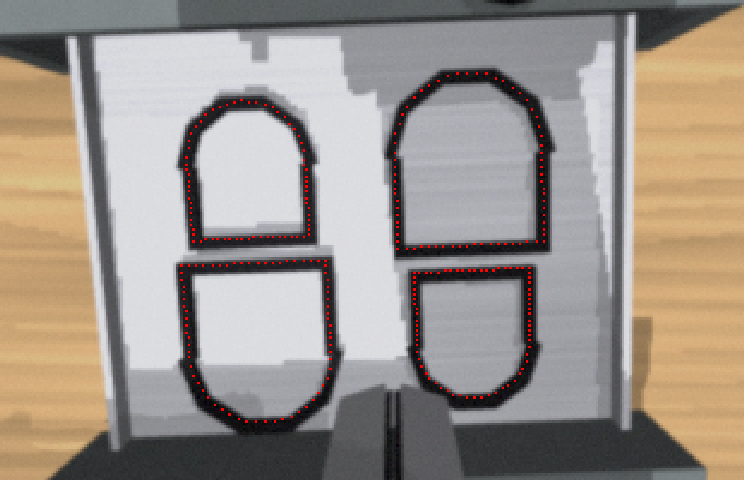

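```bash
python3 -m creep '[[[1,0,-0.006,0.044,0],[1,0,-0.006,0.044,0],[1,0,-0.006,0.044,0],[1,0,-0.006,0.044,0],[1,0,-0.006,0.044,0]]]' >/dev/null;python3 -m creep '[[[1,0,-0.006,0.044,0],[1,0,-0.006,0.044,0],[1,0,-0.006,0.044,0],[1,0,-0.006,0.044,0],[1,0,0,0,0]]]' >/dev/null; python3 s.py
python3 - <<'E'
from h import *
p=robot.camera_params("wrist"); snap("wrist","w3"); np.save("pw3.npy",np.hstack([RT(p)[0],RT(p)[1][:,None]]))
for t in ["bigA_mid","smallA_mid","bigA_flat","smallA_flat"]: print(t,find(t,"wrist",p))
E
```

```text
[ 0.4749 -0.2253  0.4007] tip [ 0.4827 -0.2239  0.2019] grasp [ 0.482  -0.224   0.2209] xax [ 0.04   0.007 -0.999] yaw 1.66 F [ 0.4  0.7 -0.3] gap 0.0769 t 8.5
bigA_mid [(0.74, array([ 0.5687, -0.3547,  0.0488]))]
smallA_mid [(0.89, array([ 0.4498, -0.1819,  0.0522])), (0.74, array([ 0.5731, -0.3585,  0.0495]))]
bigA_flat [(0.68, array([ 0.4391, -0.3505,  0.0518])), (0.61, array([ 0.5725, -0.3593,  0.0527]))]
smallA_flat [(0.58, array([ 0.4489, -0.182 ,  0.0505])), (0.35, array([0.5536, 0.0788, 0.0274]))]
```

View pics/w3.png

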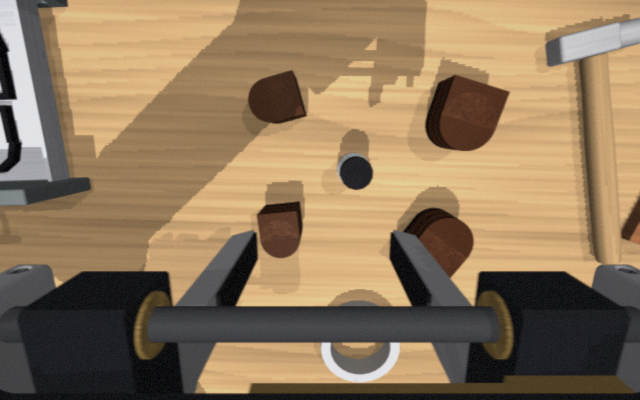

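```bash
cat > blk.py <<'E'
from h import *
from nest import U
from scipy.optimize import minimize
def fitblock(im,A,K,guess,big,occ=None,thr=95,zb=0.,yaws=range(0,360,30)):
    Mc,tc=A[:,:3],A[:,3]; proj=lambda P:((P-tc)@Mc@K.T)
    L,w=(.033,.028) if big else (.025,.021); u=U(L,w,0.)
    ii=im.astype(int); mask=((ii[:,:,0]<thr)&(ii[:,:,0]-ii[:,:,2]>8)).astype(np.uint8)
    g=proj(np.array([[*guess,.025+zb]]))[0]; g=g[:2]/g[2]; S=4
    f=K[0,0]/(tc[2]-.03); rad=int(.06*f); x0,y0=int(g[0])-rad,int(g[1])-rad
    x0,y0=max(x0,0),max(y0,0); mk=mask[y0:y0+2*rad,x0:x0+2*rad]; mk=cv2.morphologyEx(mk,cv2.MORPH_OPEN,np.ones((3,3)))
    mk=cv2.morphologyEx(mk,cv2.MORPH_CLOSE,np.ones((5,5)))
    mk=cv2.resize(mk*255,None,fx=S,fy=S,interpolation=cv2.INTER_LINEAR)>127
    valid=np.ones_like(mk)
    if occ is not None: valid=cv2.resize(occ[y0:y0+2*rad,x0:x0+2*rad],(mk.shape[1],mk.shape[0]),interpolation=cv2.INTER_NEAREST)==0
    def cost(v,ret=False):
        c,s=np.cos(v[2]),np.sin(v[2]); q=u@np.array([[c,s],[-s,c]])+v[:2]
        P=np.vstack([np.c_[q,0*q[:,0]+zb],np.c_[q,0*q[:,0]+zb+.05]]); r=proj(P); r=((r[:,:2]/r[:,2:]-[x0,y0]+.5)*S-.5)
        h=cv2.convexHull(r.astype(np.float32)); o=np.zeros(mk.shape,np.uint8); cv2.fillConvexPoly(o,np.round(h*16).astype(np.int32),1,shift=4); o=o>0
        if ret: return h.reshape(-1,2)/S+[x0,y0]
        return 1-(o&mk&valid).sum()/max(1,((o|mk)&valid).sum())
    best=None
    for a in yaws:
        v0=np.array([*guess,np.radians(a)]); 
        r=minimize(cost,v0,method="Nelder-Mead",options=dict(initial_simplex=[v0,v0+[.008,0,0],v0+[0,.008,0],v0+[0,0,.3]],maxiter=200,xatol=1e-4,fatol=1e-5))
        if best is None or r.fun<best.fun: best=r
    v=best.x; return v[:2].round(4),np.degrees(v[2])%360,1-best.fun,cost(v,True)
E
sed -i 's/^A=np.load/if 1:A=np.load/' nest.py
python3 - <<'E'
import re
s=open('nest.py').read(); i=s.index("def U"); j=s.index("N={"); open('nest_fit.py','w').write(s); open('nest.py','w').write("import numpy as np\n"+s[i:j])
E
python3 - <<'E'
from h import *; from blk import *
im=cv2.imread("pics/w3.png")[:,:,::-1]; A=np.load("pw3.npy"); K=np.array(robot.camera_params("wrist")["K"])
for uv in [(277,97),(467,110),(280,235),(60,240),(320,60),(250,160)]: print(uv,im[uv[1],uv[0]])
o=im[:,:,::-1].copy()
occ=np.zeros((400,640),np.uint8); occ[228:,160:262]=1; occ[228:,390:490]=1; occ[262:]=1; cv2.fillConvexPoly(occ,np.array([[215,275],[262,225],[262,275]]),1)
occ2=np.zeros((400,640),np.uint8); cv2.fillConvexPoly(occ2,np.array([[385,228],[410,228],[460,290],[420,290]]),1); occ2[268:]=1
for g,b,oc in [((.58,-.171),0,None),((.447,-.177),0,None),((.572,-.358),1,None),((.437,-.345),1,occ2)]:
    c,y,s,h=fitblock(im,A,K,g,b,oc); print(c,round(y,1),round(s,3)); cv2.polylines(o,[np.round(h).astype(int)],True,(0,255,0),1)
cv2.imwrite("pics/w3f.png",cv2.resize(o[50:290,230:530],None,fx=2.5,fy=2.5))
E
```

```text
(277, 97) [65 41 31]
(467, 110) [97 60 38]
(280, 235) [100  66  48]
(60, 240) [152 124  88]
(320, 60) [154 126  88]
(250, 160) [224 184 132]
[ 0.5774 -0.1723] 287.9 0.961
[ 0.4404 -0.1779] 3.4 0.657
[ 0.5657 -0.3634] 344.9 0.935
[ 0.4315 -0.3515] 146.7 0.948
```

View pics/w3f.png

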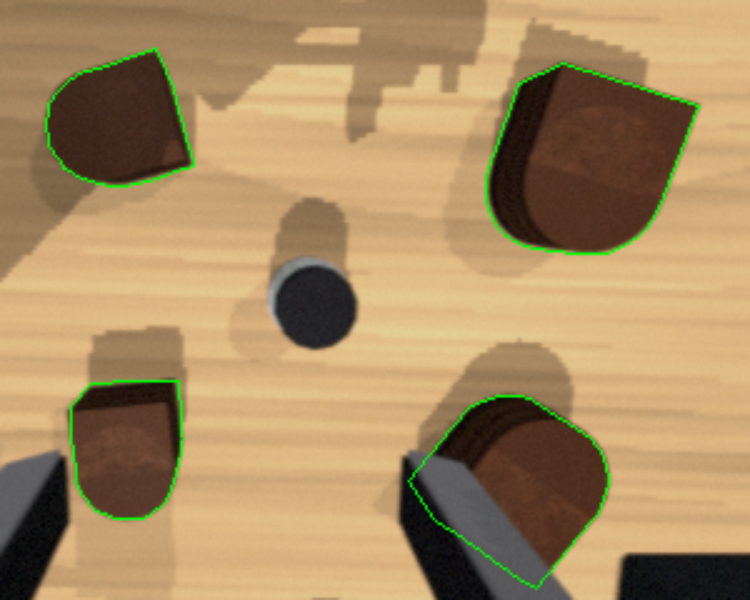

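```bash
cat > go.py <<'E'
import sys
from h import *
x,y,z,yaw=map(float,sys.argv[1:5]); t,M,o=tool()
d=M.T@(np.array([x,y,z])-t)-[.18,0,0]; cy=np.degrees(np.arctan2(M[1,1],M[0,1]))
print("shift",d.round(4),"turn",round(-((yaw-cy+180)%360-180),1),"| yaw",cy.round(1),"xax",M[:,0].round(3),"grasp",(t+.18*M[:,0]).round(4),"F",np.round(o["force"],1),"gap",round(o["finger_gap"],4),"t",round(o["clock"],2),"j6",round(o["joints"][5],2))
E
python3 - <<'E'
from h import *; from blk import *
im=cv2.imread("pics/w3.png")[:,:,::-1]; A=np.load("pw3.npy"); K=np.array(robot.camera_params("wrist")["K"])
occ2=np.zeros((400,640),np.uint8); cv2.fillConvexPoly(occ2,np.array([[385,228],[410,228],[460,290],[420,290]]),1); occ2[268:]=1
for g,b,oc in [((.5774,-.1723),0,None),((.4404,-.1779),0,None),((.5657,-.3634),1,None),((.4315,-.3515),1,occ2)]:
    c,y,s,h=fitblock(im,A,K,g,b,oc,thr=122); k=.006 if not b else .008; print(c,round(y,1),round(s,3),"grip",(c+k*np.array([np.cos(np.radians(y)),np.sin(np.radians(y))])).round(4))
E
python3 -m creep '[[[1,0,0,0,-8.3],[1,0,0,0,-8.3],[1,0,0,0,-8.3],[1,0,0,0,-8.3],[1,0,0,0,-8.3]]]' >/dev/null
python3 -m creep '[[[1,0,0,0,-8.3],[1,0,0,0,-8.3],[1,0,0,0,-8.3],[1,0,0,0,-8.3],[1,0,0,0,-8.3]]]' >/dev/null
python3 -m creep '[[[1,0,0,0,-8.3],[1,0,0,0,-8.3],[1,0,0,0,-4]]]' >/dev/null
python3 go.py 0.579 -0.178 0.2 108
```

```text
[ 0.5775 -0.172 ] 287.4 0.972 grip [ 0.5793 -0.1777]
[ 0.44   -0.1782] 7.0 0.969 grip [ 0.446  -0.1775]
[ 0.5661 -0.3638] 345.4 0.966 grip [ 0.5738 -0.3658]
[ 0.4319 -0.3519] 147.8 0.955 grip [ 0.4251 -0.3476]
shift [ 0.0253 -0.0137  0.0918] turn 1.8 | yaw 109.8 xax [ 0.041  0.01  -0.999] grasp [ 0.487  -0.1965  0.2213] F [ 0.5  0.2 -1.1] gap 0.0943 t 10.05 j6 -0.97
```

```bash
cat > look.py <<'E'
import sys
from blk import *
def go(x,y,big):
    p=robot.camera_params("wrist"); A=np.hstack([RT(p)[0],RT(p)[1][:,None]]); im=robot.read_camera("wrist")
    n=sys.argv[4]; cv2.imwrite(f"pics/{n}.png",im[:,:,::-1])
    c,yw,s,h=fitblock(im,A,np.array(p["K"]),(x,y),big,thr=122); k=.008 if big else .006
    o=im[:,:,::-1].copy(); cv2.polylines(o,[np.round(h).astype(int)],True,(0,255,0),1); cv2.imwrite(f"pics/{n}f.png",o)
    print("block",c,"yaw",round(yw,1),"iou",round(s,3),"grip",(c+k*np.array([np.cos(np.radians(yw)),np.sin(np.radians(yw))])).round(4),"px",h.mean(0).round())
go(float(sys.argv[1]),float(sys.argv[2]),int(sys.argv[3]))
E
python3 -m creep '[[[1,0.01,-0.005,0.031,0.8],[1,0.01,-0.005,0.031,0.8],[1,0.0,-0.004,0.031,0.8],[1,0,0,0,0]]]' >/dev/null
python3 look.py .5775 -.172 0 w4; python3 go.py 0.5793 -0.1777 0.044 107.4
```

```text
block [ 0.5774 -0.172 ] yaw 287.1 iou 0.978 grip [ 0.5792 -0.1777] px [311. 180.]
shift [ 0.1605 -0.0048 -0.0115] turn 0.5 | yaw 107.9 xax [ 0.04   0.011 -0.999] grasp [ 0.5823 -0.1713  0.2048] F [-0.7  0.   0.5] gap 0.0937 t 10.5 j6 -0.81
```

```bash
python3 -m creep '[[[1,0.03,-0.005,-0.0115,0.5],[1,0.04,0,0,0],[1,0.02,0,0,0],[1,0,0,0,0]]]' >/dev/null; python3 go.py 0.5792 -0.1777 0.044 107.2
```

```text
shift [ 0.0699 -0.0033  0.0001] turn 0.6 | yaw 107.8 xax [ 0.042  0.009 -0.999] grasp [ 0.5752 -0.1752  0.1138] F [-0.4  0.6  0.5] gap 0.0942 t 10.9 j6 -0.82
```

```bash
python3 -m creep '[[[1,0.03,-0.003,0,0.5],[1,0.03,0,0,0],[1,0.01,0,0,0],[1,0,0,0,0]]]' >/dev/null; python3 go.py 0.5792 -0.1777 0.044 107.2
python3 -m creep '[[[0,0,0,0,0],[0,0,0,0,0],[0,0,0,0,0],[0,0,0,0,0],[0,0,0,0,0]]]' >/dev/null;python3 -m creep '[[[0,0,0,0,0],[0,0,0,0,0]]]' >/dev/null;python3 go.py 0.5792 -0.1777 0.044 107.2
```

```text
shift [ 0.0038 -0.0002 -0.0014] turn 0.2 | yaw 107.4 xax [ 0.048  0.006 -0.999] grasp [ 0.5803 -0.1771  0.0479] F [-0.1 -0.1 -0.1] gap 0.0939 t 11.3 j6 -0.82
shift [ 0.0111  0.0026 -0.0044] turn 0.2 | yaw 107.4 xax [ 0.056  0.    -0.998] grasp [ 0.5835 -0.1789  0.0553] F [ 0.2 -0.6 -2.2] gap 0.042 t 12.0 j6 -0.82
```

```bash
python3 -m creep '[[[0,0,0,0,0],[0,0,0,0,0],[0,0,0,0,0]]]' >/dev/null;python3 go.py 0.5792 -0.1777 0.044 107.2
python3 -m creep '[[[1,0,0,0,0],[1,0,0,0,0],[1,0,0,0,0],[1,0,0,0,0]]]' >/dev/null;python3 go.py 0.5792 -0.1777 0.044 107.2
```

```text
shift [ 0.011   0.0027 -0.0044] turn 0.2 | yaw 107.4 xax [ 0.057  0.001 -0.998] grasp [ 0.5836 -0.179   0.0553] F [-1.  -1.   1.7] gap 0.0417 t 12.3 j6 -0.82
shift [ 0.0108  0.0024 -0.0045] turn 0.2 | yaw 107.4 xax [ 0.057  0.001 -0.998] grasp [ 0.5836 -0.1787  0.055 ] F [0.7 1.5 0.2] gap 0.0704 t 12.7 j6 -0.82
```

```bash
python3 -m creep '[[[1,0.012,0.002,-0.001,0],[1,0,0,0,0]]]' >/dev/null;python3 go.py 0.5792 -0.1777 0.044 107.2
python3 -m creep '[[[0.3,0,0,0,0],[0.3,0,0,0,0],[0.3,0,0,0,0],[0.3,0,0,0,0]]]' >/dev/null;python3 go.py 0.5792 -0.1777 0.044 107.2
python3 -m creep '[[[0,0,0,0,0],[0,0,0,0,0],[0,0,0,0,0]]]' >/dev/null;python3 go.py 0.5792 -0.1777 0.044 107.2
```

```text
shift [-0.0023  0.0002 -0.0033] turn 0.2 | yaw 107.4 xax [ 0.056  0.001 -0.998] grasp [ 0.5825 -0.1769  0.0419] F [-0.2 -0.2 -0.6] gap 0.0863 t 12.9 j6 -0.82
shift [-0.0029 -0.0001 -0.0031] turn 0.2 | yaw 107.4 xax [ 0.056  0.002 -0.998] grasp [ 0.5823 -0.1767  0.0413] F [-0.3  0.2  0.4] gap 0.0618 t 13.3 j6 -0.82
shift [-0.0024  0.0002 -0.0034] turn 0.2 | yaw 107.4 xax [ 0.056  0.001 -0.998] grasp [ 0.5826 -0.1768  0.0418] F [-0.3  1.1 -0.2] gap 0.042 t 13.6 j6 -0.82
```

```bash
python3 -m creep '[[[0,-0.03,0,0,0],[0,-0.045,0,0,0],[0,-0.045,0,0,0],[0,-0.04,0,0,0],[0,0,0,0,0]]]' >/dev/null; python3 s.py
python3 -m creep '[[[0,0,0,0,8.3],[0,0,0,0,8.3],[0,0,0,0,8.3],[0,0,0,0,8.3],[0,0,0,0,8.3]]]' >/dev/null
python3 -m creep '[[[0,0,0,0,8.3],[0,0,0,0,8.3],[0,0,0,0,8.3],[0,0,0,0,8.3],[0,0,0,0,8.3]]]' >/dev/null
python3 -m creep '[[[0,0,0,0,8.3],[0,0,0,0,8],[0,0,0,0,4]]]' >/dev/null
python3 go.py 0.6008 0.2456 0.22 3.6
```

```text
[ 0.5622 -0.1769  0.383 ] tip [ 0.5719 -0.1759  0.1843] grasp [ 0.571  -0.176   0.2033] xax [ 0.048  0.005 -0.999] yaw 107.42 F [ 0.9 -0.1 -0.2] gap 0.0422 t 14.1
shift [-0.0308  0.0434 -0.4166] turn -3.3 | yaw 0.3 xax [ 0.019  0.021 -1.   ] grasp [ 0.5606 -0.1706  0.1799] F [-0.5  0.5 -1.9] gap 0.0422 t 15.4 j6 1.05
```

```bash
python3 -m creep '[[[0,-0.007,0.005,-0.046,-0.4],[0,-0.007,0.005,-0.046,-0.4],[0,-0.007,0.005,-0.046,-0.4],[0,-0.007,0.005,-0.046,-0.4],[0,-0.007,0.005,-0.046,-0.4]]]' >/dev/null;python3 go.py 0.6008 0.2456 0.22 3.6
python3 -m creep '[[[0,-0.005,0.005,-0.046,-0.4],[0,-0.005,0.005,-0.046,-0.4],[0,-0.005,0.005,-0.046,-0.4],[0,0,0,-0.03,0],[0,0,0,0,0]]]' >/dev/null
python3 go.py 0.6008 0.2456 0.22 3.6
```

```text
shift [-0.0056  0.0294 -0.1831] turn -1.9 | yaw 1.7 xax [ 0.003  0.024 -1.   ] grasp [0.5767 0.0619 0.2099] F [ 0.9  1.  -1.9] gap 0.0426 t 15.9 j6 1.44
shift [ 0.0009  0.0207 -0.0026] turn -0.3 | yaw 3.3 xax [-0.008  0.023 -1.   ] grasp [0.5803 0.2418 0.2209] F [-0.6 -0.3 -1.9] gap 0.0426 t 16.4 j6 1.71
```

```bash
python3 -m creep '[[[0,0,0.02,-0.003,-0.3],[0,0.03,0,0,0],[0,0.04,0,0,0],[0,0.02,0,0,0],[0,0,0,0,0]]]' >/dev/null;python3 go.py 0.6008 0.2456 0.1 3.6
python3 -c "
from h import *
snap('wrist','w5')"
```

```text
shift [ 0.0209  0.0042 -0.0001] turn -0.0 | yaw 3.6 xax [-0.017  0.019 -1.   ] grasp [0.5969 0.2448 0.1209] F [ 0.4  0.3 -1.9] gap 0.0425 t 16.9 j6 1.7
```

View pics/w5.png

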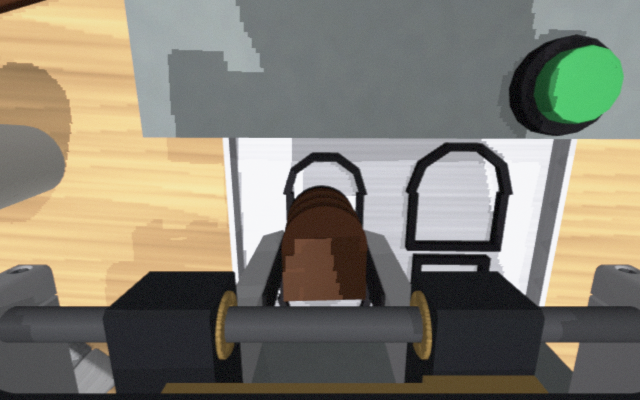

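```bash
cat > inhand.py <<'E'
# fit block offset in hand: args dy_expected(block centre along tool y rel. grasp), dirsign(block x vs tool y), big, gripheight
import sys; from h import *; from nest import U
cy,sg,big,hg,name=float(sys.argv[1]),int(sys.argv[2]),int(sys.argv[3]),float(sys.argv[4]),sys.argv[5]
t,M,o=tool(); p=robot.camera_params("wrist"); K=np.array(p["K"]); Mc,tc=RT(p)
im=robot.read_camera("wrist"); cv2.imwrite(f"pics/{name}.png",im[:,:,::-1]); ii=im.astype(int)
L,w=(.033,.028) if big else (.025,.021); u=U(L,w,0.)
mask=((ii[:,:,0]<150)&(ii[:,:,0]-ii[:,:,2]>12)&(ii[:,:,0]<ii[:,:,2]*2.6)).astype(np.uint8)
def hull(c):
    P=[]
    for h in (hg,hg-.05): P.append(np.c_[.18+h+0*u[:,0],c+sg*u[:,0],u[:,1]])
    P=np.vstack(P)@M.T+t; q=((P-tc)@Mc)@K.T; return cv2.convexHull((q[:,:2]/q[:,2:]).astype(np.float32)).reshape(-1,2)
for c in [cy]:
    h=hull(c); top=h[h[:,1].argmin()]; col=int(round(top[0])); ys=np.where(mask[120:260,col-2:col+3].min(1))[0]
    print("predicted apex",top.round(1),"seen first brown row",ys[0]+120, "1mm ->",(hull(c+.001)[:,1].min()-h[:,1].min()).round(2),"px")
E
python3 inhand.py 0.006 -1 0 0.042 w5b
```

```text
predicted apex [323.  184.9] seen first brown row 236 1mm -> -1.58 px
```

```bash
python3 -m creep '[[[0,0.02,0.004,0,0],[0,0.006,0.001,0,0],[0,0,0,0,0]]]' >/dev/null;python3 go.py 0.6018 0.2456 0.065 3.6
```

```text
shift [ 0.0383 -0.0053  0.0007] turn -0.1 | yaw 3.5 xax [-0.003  0.022 -1.   ] grasp [0.6072 0.2457 0.1033] F [-0.2  0.3 -1.5] gap 0.0424 t 17.3 j6 1.7
```

```bash
python3 -m creep '[[[0,0.01,-0.005,0.0005,0],[0,0,0,0,0]]]' >/dev/null;python3 go.py 0.6018 0.2456 0.065 3.6; python3 -m creep '[[[0,0,0,0,0],[0,0,0,0,0]]]' >/dev/null;python3 go.py 0.6018 0.2456 0.065 3.6
```

```text
shift [ 0.0302 -0.0013  0.0002] turn -0.1 | yaw 3.5 xax [ 0.     0.023 -1.   ] grasp [0.6031 0.2452 0.0952] F [-0.3 -0.3 -3. ] gap 0.0427 t 17.5 j6 1.7
shift [ 0.0314 -0.0018  0.0004] turn -0.1 | yaw 3.5 xax [ 0.002  0.023 -1.   ] grasp [0.6035 0.2454 0.0964] F [-0.6  0.  -2. ] gap 0.0426 t 17.7 j6 1.7
```

```bash
python3 -m creep '[[[0,0.012,-0.002,0.0003,0],[0,0.01,-0.0005,0,0],[0,0,0,0,0]]]' >/dev/null;python3 go.py 0.6018 0.2456 0.065 3.6
```

```text
shift [0.0083 0.0006 0.0002] turn -0.1 | yaw 3.5 xax [ 0.003  0.023 -1.   ] grasp [0.6011 0.2456 0.0733] F [-0.2  0.6 -0.9] gap 0.0426 t 18.0 j6 1.7
```

```bash
python3 -m creep '[[[0,0.006,0.0005,0,0],[0,0.001,0,0,0],[0,0,0,0,0]]]' >/dev/null;python3 go.py 0.6018 0.2456 0.065 3.6
```

```text
shift [-0.0001  0.0004  0.0002] turn -0.0 | yaw 3.6 xax [ 0.002  0.023 -1.   ] grasp [0.6014 0.2458 0.0649] F [0.9 1.4 1.2] gap 0.0421 t 18.3 j6 1.7
```

```bash
python3 -m creep '[[[0.2,0,0,0,0],[0.5,0,0,0,0],[0.8,0,0,0,0],[0.8,0,0,0,0],[0.8,0,0,0,0]]]' >/dev/null;python3 go.py 0.6018 0.2456 0.065 3.6
python3 -m creep '[[[0.8,-0.03,0,0,0],[1,-0.04,0,0,0],[1,-0.04,0,0,0],[1,-0.04,0,0,0],[1,0,0,0,0]]]' >/dev/null; python3 go.py 0.425 -0.3476 0.22 -32.2
python3 look.py .6068 .246 0 w6 
```

```text
shift [ 0.0019 -0.0013  0.0006] turn -0.0 | yaw 3.6 xax [ 0.006  0.024 -1.   ] grasp [0.603  0.2462 0.067 ] F [ 0.4 -0.  -0.3] gap 0.0679 t 18.8 j6 1.7
shift [-0.013  -0.2125  0.5776] turn 35.7 | yaw 3.5 xax [ 0.003  0.023 -1.   ] grasp [0.6014 0.2422 0.2214] F [0.7 0.  0.2] gap 0.0939 t 19.3 j6 1.7
block [0.603  0.2494] yaw 183.9 iou 0.913 grip [0.597 0.249] px [321. 180.]
```

View pics/w6.png

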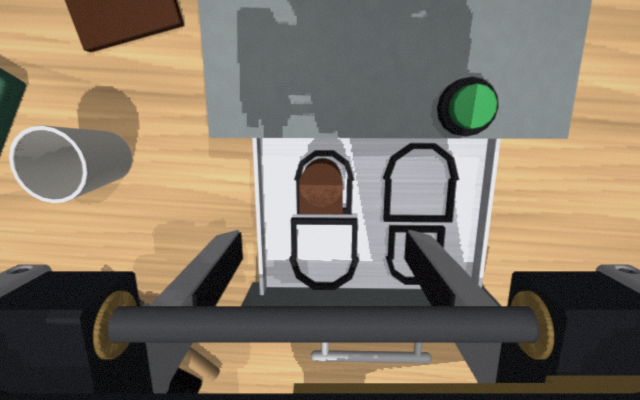

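```bash
python3 - <<'E'
from blk import *
p=robot.camera_params("wrist"); A=np.hstack([RT(p)[0],RT(p)[1][:,None]]); im=cv2.imread("pics/w6.png")[:,:,::-1]
for t in (122,140): 
  r=fitblock(im,A,np.array(p["K"]),(.6068,.246),0,thr=t,zb=.022); print(r[0],r[1],r[2])
E
python3 -m creep '[[[1,0,-0.0163,0.0445,0],[1,0,-0.0163,0.0445,0],[1,0,-0.0163,0.0445,0],[1,0,-0.0163,0.0445,0],[1,0,-0.0163,0.0445,0]]]' >/dev/null
python3 -m creep '[[[1,0,-0.0163,0.0445,0],[1,0,-0.0163,0.0445,0],[1,0,-0.0163,0.0445,0],[1,0,-0.0163,0.0445,0],[1,0,-0.0163,0.0445,0]]]' >/dev/null
python3 -m creep '[[[1,0,0,0,7.2],[1,0,0,0,7.2],[1,0,0,0,7.2],[1,0,0,0,7.2],[1,0,0,0,7.2]]]' >/dev/null
python3 go.py 0.425 -0.3476 0.22 -32.2
```

```text
[0.6061 0.2484] 184.62244547059504 0.9400802907828352
[0.6062 0.2483] 184.50469055930594 0.9514118475963362
shift [-0.0405  0.0478  0.1134] turn -1.7 | yaw -33.9 xax [-0.033  0.038 -0.999] grasp [ 0.4473 -0.2253  0.1833] F [-1.2  0.  -0.5] gap 0.0938 t 20.85 j6 1.46
```

```bash
python3 -m creep '[[[1,-0.015,0.016,0.038,-0.6],[1,-0.015,0.016,0.038,-0.6],[1,-0.012,0.014,0.034,-0.6],[1,0,0,0,0]]]' >/dev/null
python3 look.py .4319 -.3519 1 w7; python3 go.py 0.4251 -0.3476 0.044 -32.2
```

```text
block [ 0.4328 -0.3523] yaw 146.6 iou 0.976 grip [ 0.4261 -0.3479] px [330. 158.]
shift [0.1684 0.0156 0.0072] turn 0.3 | yaw -31.9 xax [-0.044  0.05  -0.998] grasp [ 0.4231 -0.3417  0.2132] F [-0.6  0.3  0.1] gap 0.0936 t 21.3 j6 1.24
```

```bash
python3 -m creep '[[[1,0.03,0.008,0.006,0.7],[1,0.04,0.007,0,0.7],[1,0.02,0,0,0],[1,0,0,0,0]]]' >/dev/null; python3 go.py 0.4261 -0.3479 0.044 -33.4
```

```text
shift [0.0706 0.0054 0.0052] turn 0.1 | yaw -33.3 xax [-0.047  0.057 -0.997] grasp [ 0.4278 -0.3446  0.1149] F [ 0.1 -0.2  1. ] gap 0.0938 t 21.7 j6 1.27
```

```bash
python3 -m creep '[[[1,0.03,0.003,0.005,0],[1,0.02,0.001,0,0],[1,0,0,0,0]]]' >/dev/null; python3 go.py 0.4261 -0.3479 0.044 -33.4
```

```text
shift [0.0192 0.0028 0.0034] turn 0.3 | yaw -33.1 xax [-0.049  0.059 -0.997] grasp [ 0.4265 -0.3447  0.0634] F [-0.5  1.1  0.2] gap 0.0937 t 22.0 j6 1.26
```

```bash
python3 -m creep '[[[1,0.018,0.003,0.003,0.3],[0.8,0,0,0,0],[0.7,0,0,0,0],[0.7,0,0,0,0]]]' >/dev/null; python3 go.py 0.4261 -0.3479 0.044 -33.4
python3 -m creep '[[[0,0,0,0,0],[0,0,0,0,0],[0,0,0,0,0],[0,0,0,0,0]]]' >/dev/null; python3 go.py 0.4261 -0.3479 0.044 -33.4
```

```text
shift [ 0.0061 -0.0018  0.0019] turn 0.1 | yaw -33.3 xax [-0.045  0.055 -0.997] grasp [ 0.4289 -0.3476  0.05  ] F [-0.4 -0.3  0.4] gap 0.0732 t 22.4 j6 1.27
shift [ 0.0092 -0.0033  0.0017] turn 0.2 | yaw -33.2 xax [-0.042  0.051 -0.998] grasp [ 0.4302 -0.3487  0.053 ] F [-0.2 -0.4 -2.2] gap 0.0557 t 22.8 j6 1.27
```

```bash
python3 -m creep '[[[0.7,0,0,0,0],[0.7,0,0,0,0],[0.7,0.012,0,0,0],[0.7,0,0,0,0]]]' >/dev/null; python3 go.py 0.4261 -0.3479 0.044 -33.4
python3 -m creep '[[[0,0,0,0,0],[0,0,0,0,0],[0,0,0,0,0],[0,0,0,0,0]]]' >/dev/null; python3 go.py 0.4261 -0.3479 0.044 -33.4
```

```text
shift [-0.0036 -0.0033  0.0016] turn 0.2 | yaw -33.2 xax [-0.042  0.051 -0.998] grasp [ 0.4296 -0.3481  0.0403] F [0.6 0.  0. ] gap 0.0658 t 23.2 j6 1.27
shift [-0.0043 -0.003   0.0016] turn 0.2 | yaw -33.2 xax [-0.043  0.052 -0.998] grasp [ 0.4293 -0.3479  0.0396] F [-0.9 -0.8 -0.8] gap 0.0559 t 23.6 j6 1.27
```

```bash
python3 -m creep '[[[0,-0.03,0,0,0],[0,-0.045,0,0,0],[0,-0.045,0,0,0],[0,-0.045,0,0,0],[0,-0.03,0,0,0]]]' >/dev/null
python3 -m creep '[[[0,-0.003,0,0,-7.4],[0,-0.003,0,0,-7.4],[0,-0.003,0,0,-7.4],[0,-0.003,0,0,-7.4],[0,-0.003,0,0,-7.4]]]' >/dev/null; python3 go.py 0.6084 0.1409 0.22 3.6
```

```text
shift [ 0.0558  0.2167 -0.4782] turn 1.6 | yaw 5.2 xax [-0.045  0.055 -0.997] grasp [ 0.4377 -0.3575  0.2559] F [-0.6  0.7 -0.2] gap 0.0558 t 24.6 j6 0.59
```

```bash
python3 -m creep '[[[0,0.0,0.0197,-0.0435,0.3],[0,0.0,0.0197,-0.0435,0.3],[0,0.0,0.0197,-0.0435,0.3],[0,0.0,0.0197,-0.0435,0.3],[0,0.0,0.0197,-0.0435,0.3]]]' >/dev/null; python3 go.py 0.6084 0.1409 0.22 3.6
python3 -m creep '[[[0,0.0,0.0197,-0.0435,0],[0,0.0,0.0197,-0.0435,0],[0,0.0,0.0197,-0.0435,0],[0,0.0,0.0197,-0.0435,0],[0,0,0,0,0]]]' >/dev/null; python3 go.py 0.6084 0.1409 0.22 3.6
```

```text
shift [ 0.0552  0.1057 -0.2637] turn -0.4 | yaw 3.2 xax [-0.044  0.055 -0.998] grasp [ 0.5193 -0.1308  0.2642] F [ 0.6 -0.7 -1.5] gap 0.0563 t 25.1 j6 1.04
shift [ 0.0545  0.0251 -0.0764] turn -0.1 | yaw 3.5 xax [-0.044  0.056 -0.997] grasp [0.5902 0.0602 0.2708] F [-0.4 -1.1 -0.7] gap 0.0558 t 25.6 j6 1.39
```

```bash
python3 -m creep '[[[0,0.02,0.012,-0.038,0],[0,0.02,0.012,-0.037,0],[0,0.02,0,0,0],[0,0,0,0,0]]]' >/dev/null; python3 go.py 0.6084 0.1409 0.1 3.6
python3 -m creep '[[[0,0,0,0,0],[0,0,0,0,0]]]' >/dev/null; python3 go.py 0.6084 0.1409 0.1 3.6
```

```text
shift [0.1121 0.0051 0.0083] turn -0.0 | yaw 3.6 xax [-0.043  0.055 -0.998] grasp [0.6076 0.1427 0.2125] F [-0.7 -0.7 -1.8] gap 0.0558 t 26.0 j6 1.52
shift [0.113  0.0051 0.0071] turn -0.1 | yaw 3.5 xax [-0.043  0.055 -0.998] grasp [0.6078 0.1416 0.2133] F [ 0.4  0.1 -0.9] gap 0.0562 t 26.2 j6 1.52
```

```bash
python3 -m creep '[[[0,0.03,0.002,0.004,0],[0,0.035,0.002,0.003,0],[0,0.02,0.001,0,0],[0,0,0,0,0],[0,0,0,0,0]]]' >/dev/null; python3 go.py 0.6084 0.1409 0.063 3.6
```

```text
shift [ 0.072  -0.0048 -0.0023] turn -0.5 | yaw 3.1 xax [-0.028  0.055 -0.998] grasp [0.6153 0.1349 0.1346] F [ 0.4 -0.9 -1.3] gap 0.0556 t 26.7 j6 1.51
```

```bash
python3 -m creep '[[[0,0.02,-0.003,-0.002,-0.4],[0,0.012,-0.002,-0.001,0],[0,0,0,0,0],[0,0,0,0,0]]]' >/dev/null; python3 go.py 0.6084 0.1409 0.063 3.6
python3 inhand.py 0.005 -1 1 0.040 w8; python3 - <<'E'
import cv2
a=cv2.imread("pics/w8.png"); cv2.imwrite("pics/w8c.png",cv2.resize(a[110:320,180:480],None,fx=2.5,fy=2.5))
E
```

```text
shift [ 0.0471 -0.0048 -0.0003] turn -0.2 | yaw 3.4 xax [-0.015  0.055 -0.998] grasp [0.614  0.1383 0.11  ] F [-0.7  0.1 -1.1] gap 0.056 t 27.1 j6 1.5
predicted apex [323.  174.2] seen first brown row 192 1mm -> -1.62 px
```

View pics/w8c.png

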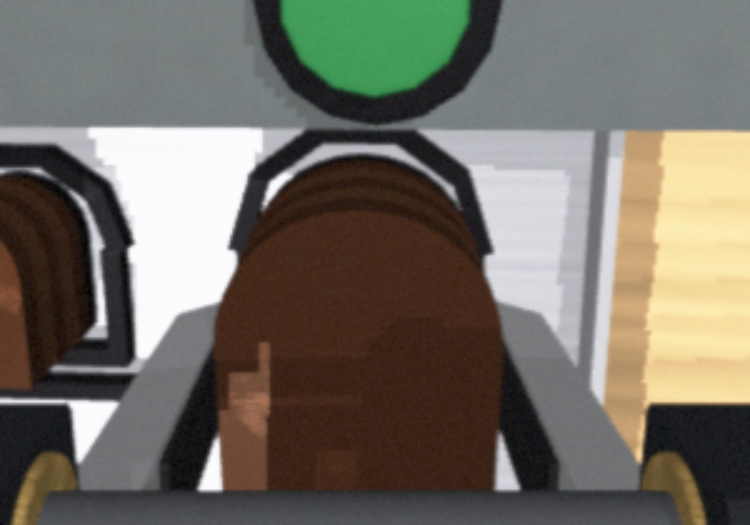

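```bash
python3 -m creep '[[[0,0.012,-0.005,0,-0.2],[0,0.012,-0.001,0,0],[0,0,0,0,0],[0,0,0,0,0]]]' >/dev/null; python3 go.py 0.607 0.1405 0.063 3.6
```

```text
shift [ 0.0228 -0.0008 -0.    ] turn 0.1 | yaw 3.7 xax [-0.013  0.055 -0.998] grasp [0.6081 0.1393 0.0858] F [ 0.3 -0.1 -0.3] gap 0.0558 t 27.55 j6 1.5
```

```bash
python3 -m creep '[[[0,0.01,-0.001,0,0],[0,0,0,0,0]]]' >/dev/null; python3 go.py 0.607 0.1405 0.063 3.6; python3 -m creep '[[[0,0.01,0,0,0],[0,0.002,0,0,0],[0,0,0,0,0]]]' >/dev/null; python3 go.py 0.607 0.1405 0.063 3.6
```

```text
shift [ 0.0119  0.0004 -0.    ] turn 0.1 | yaw 3.7 xax [-0.013  0.055 -0.998] grasp [0.6068 0.1398 0.0749] F [-0.1 -0.  -2. ] gap 0.056 t 27.75 j6 1.5
shift [ 0.0006 -0.001  -0.    ] turn 0.1 | yaw 3.7 xax [-0.011  0.055 -0.998] grasp [0.608  0.1405 0.0636] F [-0.3 -0.9  2.3] gap 0.0562 t 28.05 j6 1.5
```

Touching the tray floor. Release, back off and check.

```bash
python3 -m creep '[[[0.65,0,0,0,0],[0.75,0,0,0,0],[0.85,0,0,0,0],[0.95,0,0,0,0],[0.95,0,0,0,0]]]' >/dev/null
python3 -m creep '[[[1,-0.03,0,0,0],[1,-0.04,0,0,0],[1,-0.04,0,0,0],[1,-0.04,0,0,0],[1,0,0,0,0]]]' >/dev/null; python3 go.py 0.446 -0.1775 0.22 7
cat > chk.py <<'E'
import sys; from blk import *
p=robot.camera_params("wrist"); A=np.hstack([RT(p)[0],RT(p)[1][:,None]]); im=robot.read_camera("wrist"); cv2.imwrite(f"pics/{sys.argv[1]}.png",im[:,:,::-1])
o=im[:,:,::-1].copy()
for k in sys.argv[2:]:
    g,b,d={"S2":((.6068,.246),0,180),"L2":((.6134,.1422),1,180),"L1":((.524,.2407),1,0),"S1":((.5306,.1369),0,0)}[k]
    r=fitblock(im,A,np.array(p["K"]),g,b,thr=140,zb=.022,yaws=[d+4,d+20,d-12]); print(k,r[0],"off mm",((r[0]-g)*1000).round(1),r[1].round(1),r[2].round(3)); cv2.polylines(o,[np.round(r[3]).astype(int)],True,(0,255,0),1)
cv2.imwrite(f"pics/{sys.argv[1]}f.png",o)
E
python3 chk.py w9 S2 L2
```

```text
shift [-0.0176 -0.1819  0.2979] turn -3.4 | yaw 3.6 xax [-0.014  0.055 -0.998] grasp [0.6086 0.1319 0.217 ] F [-0.2 -0.2  0.2] gap 0.0942 t 29.05 j6 1.5
S2 [0.6086 0.2482] off mm [1.8 2.2] 182.7 0.929
L2 [0.6143 0.1429] off mm [0.9 0.7] 185.3 0.97
```

```bash
python3 -m creep '[[[1,-0.002,-0.0227,0.037,-0.4],[1,-0.002,-0.0227,0.037,-0.4],[1,-0.002,-0.0227,0.037,-0.4],[1,-0.002,-0.0227,0.037,-0.4],[1,-0.002,-0.0227,0.037,-0.4]]]' >/dev/null;python3 -m creep '[[[1,-0.002,-0.0227,0.037,-0.4],[1,-0.002,-0.0227,0.037,-0.4],[1,-0.002,-0.0227,0.037,-0.4],[1,0,0,0,0],[1,0,0,0,0]]]' >/dev/null; python3 look.py .44 -.178 0 w10; python3 go.py 0.446 -0.1775 0.044 7
```

```text
block [ 0.4397 -0.1786] yaw 7.3 iou 0.98 grip [ 0.4457 -0.1778] px [325. 191.]
shift [0.1556 0.0126 0.0031] turn 0.2 | yaw 7.2 xax [-0.041  0.064 -0.997] grasp [ 0.4396 -0.186   0.1998] F [-0.9  0.6  0.1] gap 0.0935 t 30.15 j6 0.79
```

```bash
python3 -m creep '[[[1,0.03,0.006,0.003,0],[1,0.035,0.004,0,0],[1,0.02,0,0,0],[1,0,0,0,0],[1,0,0,0,0]]]' >/dev/null; python3 go.py 0.4457 -0.1778 0.042 7.3
```

```text
shift [ 0.0688 -0.0012  0.0059] turn 0.4 | yaw 7.7 xax [-0.042  0.065 -0.997] grasp [ 0.449  -0.1762  0.1109] F [0.1 0.5 1.1] gap 0.0941 t 30.65 j6 0.8
```

```bash
python3 -m creep '[[[1,0.025,-0.001,0.005,0.3],[1,0.025,0,0.001,0],[1,0,0,0,0],[1,0,0,0,0]]]' >/dev/null; python3 go.py 0.4457 -0.1778 0.042 7.3
python3 -m creep '[[[1,0.014,0,0,0],[0.8,0,0,0,0],[0.7,0,0,0,0],[0.6,0,0,0,0]]]' >/dev/null; python3 go.py 0.4457 -0.1778 0.042 7.3
```

```text
shift [ 0.0235 -0.0048 -0.001 ] turn 0.4 | yaw 7.7 xax [-0.034  0.059 -0.998] grasp [ 0.4514 -0.1795  0.0652] F [ 0.3 -0.8 -0. ] gap 0.0942 t 31.05 j6 0.79
shift [ 0.0126 -0.0073 -0.0025] turn 0.4 | yaw 7.7 xax [-0.029  0.055 -0.998] grasp [ 0.4537 -0.1799  0.0543] F [ 0.7  0.4 -1.1] gap 0.0732 t 31.45 j6 0.79
```

```bash
python3 -m creep '[[[0.65,0.012,-0.007,-0.002,0.4],[0.65,0,0,0,0],[0.65,0,0,0,0]]]' >/dev/null; python3 go.py 0.4457 -0.1778 0.042 7.3
python3 -m creep '[[[0.3,0,0,0,0],[0,0,0,0,0],[0,0,0,0,0],[0,0,0,0,0],[0,0,0,0,0]]]' >/dev/null; python3 go.py 0.4457 -0.1778 0.042 7.3
```

```text
shift [ 0.0002  0.0001 -0.0006] turn -0.0 | yaw 7.3 xax [-0.028  0.054 -0.998] grasp [ 0.4457 -0.1784  0.0422] F [ 1.  -0.4  0.1] gap 0.0612 t 31.75 j6 0.79
shift [ 0.0002  0.0002 -0.0006] turn -0.0 | yaw 7.3 xax [-0.028  0.054 -0.998] grasp [ 0.4455 -0.1784  0.0422] F [-0.3  0.3  0.1] gap 0.0426 t 32.25 j6 0.79
```

```bash
python3 -m creep '[[[0,-0.03,0,0,0],[0,-0.045,0,0,0],[0,-0.045,0,0,0],[0,-0.045,0,0,0],[0,0,0,0,0]]]' >/dev/null; python3 go.py 0.5366 0.1373 0.21 3.6
```

```text
shift [ 0.0159  0.1283 -0.3094] turn 3.7 | yaw 7.3 xax [-0.034  0.059 -0.998] grasp [ 0.4484 -0.1863  0.2098] F [ 0.8 -0.4 -1.6] gap 0.0427 t 32.75 j6 0.8
```

```bash
python3 -m creep '[[[0,0,0.0185,-0.0442,0.5],[0,0,0.0185,-0.0442,0.5],[0,0,0.0185,-0.0442,0.5],[0,0,0.0185,-0.0442,0.5],[0,0,0.0185,-0.0442,0.5]]]' >/dev/null;python3 -m creep '[[[0,0,0.0185,-0.0442,0.5],[0,0,0.0185,-0.0442,0.5],[0,0,0,0,0],[0,0,0,0,0]]]' >/dev/null; python3 go.py 0.5366 0.1373 0.1 3.6
```

```text
shift [ 0.1145 -0.0057  0.0146] turn -0.3 | yaw 3.3 xax [-0.045  0.058 -0.997] grasp [0.5466 0.1455 0.2148] F [ 0.7 -0.4 -1.8] gap 0.0423 t 33.65 j6 1.53
```

```bash
python3 -m creep '[[[0,0.035,-0.003,0.007,-0.3],[0,0.035,-0.002,0.006,0],[0,0.02,0,0,0],[0,0,0,0,0],[0,0,0,0,0]]]' >/dev/null; python3 go.py 0.5366 0.1373 0.064 3.6
```

```text
shift [ 0.0549  0.0036 -0.0011] turn -0.2 | yaw 3.4 xax [-0.049  0.058 -0.997] grasp [0.5358 0.1328 0.1188] F [ 0.2  0.1 -1.1] gap 0.0425 t 34.15 j6 1.5
```

```bash
python3 -m creep '[[[0,0.02,0.002,0,-0.2],[0,0.01,0.001,0,0],[0,0,0,0,0],[0,0,0,0,0]]]' >/dev/null; python3 go.py 0.5375 0.1358 0.064 3.6
```

```text
shift [ 0.0288 -0.0018 -0.0012] turn -0.2 | yaw 3.4 xax [-0.041  0.058 -0.997] grasp [0.5405 0.1331 0.0926] F [ 0.6  0.1 -2.1] gap 0.0426 t 34.55 j6 1.49
```

```bash
python3 -m creep '[[[0,0.012,-0.002,-0.001,-0.2],[0,0.005,0,0,0],[0,0,0,0,0],[0,0,0,0,0]]]' >/dev/null; python3 go.py 0.5375 0.1358 0.064 3.6
```

```text
shift [ 0.0128 -0.0011  0.    ] turn 0.0 | yaw 3.6 xax [-0.038  0.058 -0.998] grasp [0.5391 0.1351 0.0768] F [ 0.5 -0.2 -1.6] gap 0.0426 t 34.95 j6 1.49
```

```bash
python3 -m creep '[[[0,0.007,-0.002,0,0],[0,0.005,-0.001,0,0],[0,0.001,0,0,0],[0,0,0,0,0]]]' >/dev/null; python3 go.py 0.5375 0.1358 0.064 3.6
```

```text
shift [0.0002 0.0012 0.0001] turn 0.1 | yaw 3.7 xax [-0.036  0.058 -0.998] grasp [0.5363 0.1358 0.0643] F [-1.  -0.2  0. ] gap 0.0425 t 35.35 j6 1.49
```

```bash
python3 -m creep '[[[0.5,0.001,0,0,0],[0.6,0,0,0,0],[0.7,0,0,0,0],[0.8,0,0,0,0],[0.9,0,0,0,0]]]' >/dev/null;python3 s.py
python3 -m creep '[[[0.9,-0.03,0,0,0],[1,-0.04,0,0,0],[1,-0.04,0,0,0],[1,-0.04,0,0,0],[1,0,0,0,0]]]' >/dev/null; python3 chk.py w11 S1 L2; python3 go.py 0.5738 -0.3658 0.22 -14.6
```

```text
[0.5431 0.1255 0.2433] tip [0.5363 0.137  0.0447] grasp [0.537  0.1359 0.0637] xax [-0.034  0.058 -0.998] yaw 3.65 F [-0.9  0.2  0.2] gap 0.0754 t 35.85
S1 [0.5292 0.1365] off mm [-1.4 -0.4] 4.2 0.747
L2 [0.6147 0.143 ] off mm [1.3 0.8] 184.7 0.983
shift [-0.0357  0.0027  0.4926] turn 18.3 | yaw 3.7 xax [-0.043  0.058 -0.997] grasp [0.5394 0.1269 0.2141] F [ 0.4 -0.1 -0.1] gap 0.094 t 36.4 j6 1.49
```

```bash
python3 -m creep '[[[1,-0.03,-0.02,0.04,0],[1,-0.03,-0.02,0.04,0],[1,0,-0.02,0.04,0],[1,0,0,0,0]]]' >/dev/null; python3 chk.py w12 S1 L2 S2; python3 go.py 0.5738 -0.3658 0.22 -14.6
```

```text
S1 [0.53   0.1363] off mm [-0.6 -0.6] 2.2 0.872
L2 [0.6161 0.143 ] off mm [2.7 0.8] 185.2 0.945
S2 [0.6093 0.2485] off mm [2.5 2.5] 181.6 0.914
shift [0.0149 0.062  0.3762] turn 18.6 | yaw 4.0 xax [-0.053  0.059 -0.997] grasp [0.488  0.0037 0.2612] F [0.7 0.4 0.4] gap 0.0942 t 36.85 j6 1.25
```

View pics/w12f.png

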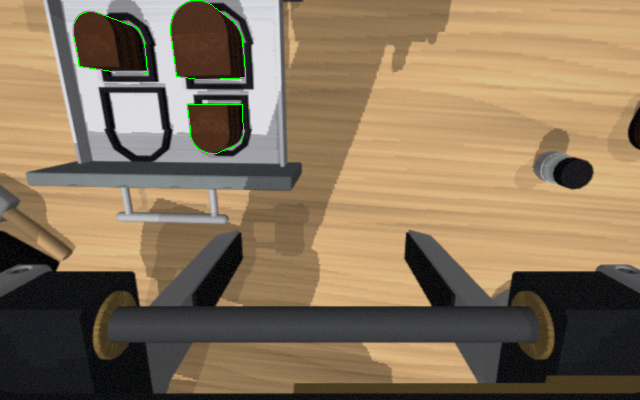

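```bash
python3 -m creep '[[[1,0,0.007,0.0418,0],[1,0,0.007,0.0418,0],[1,0,0.007,0.0418,0],[1,0,0.007,0.0418,0],[1,0,0.007,0.0418,0]]]' >/dev/null;python3 -m creep '[[[1,0,0.007,0.0418,6],[1,0,0.007,0.0418,6],[1,0,0.007,0.0418,6],[1,0,0,0,0],[1,0,0,0,0]]]' >/dev/null; python3 look.py .5661 -.3638 1 w13; python3 go.py 0.5738 -0.3658 0.22 -14.6
```

```text
block [ 0.5667 -0.3645] yaw 346.3 iou 0.977 grip [ 0.5745 -0.3664] px [368. 170.]
shift [-0.0067  0.0249  0.0342] turn 0.8 | yaw -13.8 xax [-0.071  0.075 -0.995] grasp [ 0.5576 -0.3263  0.2174] F [-0.9  0.3 -0.4] gap 0.0937 t 37.9 j6 1.1
```

```bash
python3 -m creep '[[[1,0.02,0.012,0.02,0],[1,0.035,0.012,0.016,0],[1,0.035,0.01,0,0],[1,0,0,0,0],[1,0,0,0,0]]]' >/dev/null; python3 go.py 0.5745 -0.3664 0.042 -13.7
```

```text
shift [0.0792 0.0045 0.0169] turn 0.7 | yaw -13.0 xax [-0.07   0.074 -0.995] grasp [ 0.5795 -0.3549  0.1221] F [ 0.7 -0.7  0.3] gap 0.094 t 38.4 j6 1.08
```

```bash
python3 -m creep '[[[1,0.025,0.004,0.014,0.6],[1,0.025,0,0.001,0],[1,0.005,0,0,0],[1,0,0,0,0],[1,0,0,0,0]]]' >/dev/null; python3 go.py 0.5745 -0.3664 0.042 -13.7
```

```text
shift [ 0.0354 -0.0041  0.004 ] turn 0.4 | yaw -13.3 xax [-0.059  0.064 -0.996] grasp [ 0.5815 -0.3657  0.0772] F [0.9 0.3 0.2] gap 0.0943 t 38.9 j6 1.07
```

```bash
python3 -m creep '[[[1,0.02,-0.004,0.004,0.4],[0.8,0,0,0,0],[0.8,0,0,0,0]]]' >/dev/null; python3 go.py 0.5745 -0.3664 0.042 -13.7;  python3 -m creep '[[[0.8,0.014,-0.002,0.001,0],[0.8,0,0,0,0],[0.75,0,0,0,0]]]' >/dev/null; python3 go.py 0.5745 -0.3664 0.042 -13.7
```

```text
shift [ 0.0226 -0.0034 -0.0007] turn 0.0 | yaw -13.7 xax [-0.051  0.058 -0.997] grasp [ 0.5788 -0.3691  0.0643] F [-0.9 -0.   0.7] gap 0.0813 t 39.2 j6 1.07
shift [ 0.0108 -0.0029 -0.0021] turn 0.1 | yaw -13.6 xax [-0.048  0.055 -0.997] grasp [ 0.5773 -0.3697  0.0525] F [-0.1 -0.3 -0.5] gap 0.0717 t 39.5 j6 1.07
```

```bash
python3 -m creep '[[[0.75,0.01,-0.003,-0.002,0],[0.75,0,0,0,0]]]' >/dev/null; python3 go.py 0.5745 -0.3664 0.042 -13.7;  python3 -m creep '[[[0,0,0,0,0],[0,0,0,0,0],[0,0,0,0,0],[0,0,0,0,0]]]' >/dev/null; python3 go.py 0.5745 -0.3664 0.042 -13.7
```

```text
shift [0.0001 0.0003 0.0001] turn 0.1 | yaw -13.6 xax [-0.048  0.055 -0.997] grasp [ 0.5742 -0.3662  0.0421] F [-0.1  0.9 -0.2] gap 0.0704 t 39.7 j6 1.07
shift [-0.0002  0.0004  0.0002] turn 0.1 | yaw -13.6 xax [-0.048  0.055 -0.997] grasp [ 0.5741 -0.3661  0.0419] F [ 0.1  0.4 -0.6] gap 0.0564 t 40.1 j6 1.07
```

```bash
python3 -m creep '[[[0,-0.03,0,0,0],[0,-0.04,0,0,-4.3],[0,-0.04,0,0,-4.3],[0,-0.04,0,0,-4.3],[0,-0.02,0,0,-4.3]]]' >/dev/null; python3 go.py 0.5318 0.2395 0.21 3.6
```

```text
shift [ 0.0423 -0.0024 -0.613 ] turn 0.7 | yaw 4.3 xax [-0.058  0.065 -0.996] grasp [ 0.5798 -0.373   0.2098] F [ 0.3  0.  -0.8] gap 0.0564 t 40.6 j6 0.76
```

```bash
python3 -m creep '[[[0,0,0,-0.047,0.1],[0,0,0,-0.047,0.1],[0,0,0,-0.047,0.1],[0,0,0,-0.047,0.1],[0,0,0,-0.047,0.1]]]' >/dev/null; python3 -m creep '[[[0,0,0,-0.047,0.1],[0,0,0,-0.047,0],[0,0,0,-0.047,0],[0,0,0,-0.047,0],[0,0,0,-0.047,0]]]' >/dev/null;python3 -m creep '[[[0,0,0,-0.047,0],[0,0,0,-0.047,0],[0,0,0,-0.02,0],[0,0,0,0,0],[0,0,0,0,0]]]' >/dev/null; python3 go.py 0.5318 0.2395 0.12 3.6
```

```text
shift [ 0.1331 -0.0026 -0.0032] turn -0.1 | yaw 3.5 xax [-0.049  0.06  -0.997] grasp [0.5411 0.2285 0.2524] F [ 0.6 -1.1 -2.3] gap 0.0565 t 42.1 j6 1.67
```

```bash
python3 -m creep '[[[0,0.04,-0.001,-0.001,0],[0,0.04,-0.001,-0.001,0],[0,0.035,0,0,0],[0,0.01,0,0,0],[0,0,0,0,0]]]' >/dev/null; python3 -m creep '[[[0,0,0,0,0]]]' >/dev/null; python3 go.py 0.5318 0.2395 0.064 3.6
```

```text
shift [ 0.0639 -0.002  -0.0044] turn -0.6 | yaw 3.0 xax [-0.042  0.059 -0.997] grasp [0.5367 0.2314 0.1274] F [ 0.6  1.  -1.1] gap 0.0563 t 42.7 j6 1.67
```

```bash
python3 -m creep '[[[0,0.02,-0.001,-0.004,-0.6],[0,0.015,0,0,0],[0,0,0,0,0],[0,0,0,0,0]]]' >/dev/null; python3 go.py 0.5318 0.2395 0.064 3.6
```

```text
shift [ 0.0357 -0.0071 -0.0006] turn -0.1 | yaw 3.5 xax [-0.029  0.062 -0.998] grasp [0.54   0.2371 0.0993] F [ 0.4  0.9 -1.8] gap 0.0565 t 43.1 j6 1.67
```

```bash
python3 -m creep '[[[0,0.01,-0.006,-0.0005,0],[0,0,0,0,0],[0,0,0,0,0]]]' >/dev/null; python3 go.py 0.5318 0.2395 0.064 3.6; python3 -m creep '[[[0,0.01,-0.001,0,0],[0,0,0,0,0],[0,0,0,0,0]]]' >/dev/null; python3 go.py 0.5318 0.2395 0.064 3.6; python3 inhand.py -0.0078 1 1 0.042 w14 
```

```text
shift [ 0.0273 -0.0022  0.    ] turn -0.1 | yaw 3.5 xax [-0.025  0.062 -0.998] grasp [0.5347 0.238  0.0912] F [ 0.1 -0.7 -0.8] gap 0.0566 t 43.4 j6 1.67
shift [ 0.0168 -0.0013  0.0001] turn -0.1 | yaw 3.5 xax [-0.025  0.062 -0.998] grasp [0.5335 0.2387 0.0807] F [ 0.4  0.5 -1.3] gap 0.0559 t 43.7 j6 1.67
predicted apex [367.7 193.9] seen first brown row 205 1mm -> -1.56 px
```

```bash
python3 -m creep '[[[0,0.008,-0.0015,0,0],[0,0,0,0,0]]]' >/dev/null; python3 go.py 0.5318 0.2395 0.064 3.6; python3 -m creep '[[[0,0.008,0,0,0],[0,0.001,0,0,0],[0,0,0,0,0]]]' >/dev/null; python3 go.py 0.5318 0.2395 0.064 3.6
```

```text
shift [0.008  0.0006 0.0001] turn -0.1 | yaw 3.5 xax [-0.026  0.062 -0.998] grasp [0.5314 0.239  0.072 ] F [-0.5  0.2 -1.8] gap 0.0562 t 43.95 j6 1.67
shift [ 0.0002 -0.0011  0.0002] turn -0.1 | yaw 3.5 xax [-0.022  0.062 -0.998] grasp [0.5329 0.2397 0.0642] F [-1.4 -0.8  1.4] gap 0.056 t 44.25 j6 1.67
```

```bash
python3 -m creep '[[[0.65,0,0,0,0],[0.7,0,0,0,0],[0.75,0,0,0,0],[0.75,0,0,0,0],[0.75,0,0,0,0]]]' >/dev/null; python3 s.py
python3 -m creep '[[[0.75,-0.03,0,0,0],[0.75,-0.04,0,0,0],[0.75,-0.04,0,0,0],[0.75,-0.04,0,0,0],[0.75,0,0,0,0]]]' >/dev/null; python3 -m creep '[[[0.5,0,-0.03,0.04,0],[0.3,0,-0.03,0.04,0],[0,0,-0.03,0.02,0],[0,0,0,0,0]]]' >/dev/null; python3 chk.py w15 S1 L2 S2 L1; python3 go.py 0.43 0.18 0.22 3.6
```

```text
[0.5368 0.2286 0.243 ] tip [0.5324 0.2412 0.0444] grasp [0.5328 0.24   0.0634] xax [-0.022  0.063 -0.998] yaw 3.49 F [-0.3  0.6 -1. ] gap 0.0704 t 44.75
S1 [0.5303 0.1367] off mm [-0.3 -0.2] 3.1 0.975
L2 [0.6169 0.1432] off mm [3.5 1. ] 184.8 0.564
S2 [0.6108 0.2509] off mm [4.  4.9] 183.5 0.332
L1 [0.5261 0.2411] off mm [2.1 0.4] 3.2 0.957
shift [-0.0059 -0.0164 -0.0587] turn 0.1 | yaw 3.7 xax [-0.027  0.062 -0.998] grasp [0.4498 0.1229 0.21  ] F [ 1.1 -0.4  0.2] gap 0.0381 t 45.7 j6 1.48
```

View pics/w15f.png

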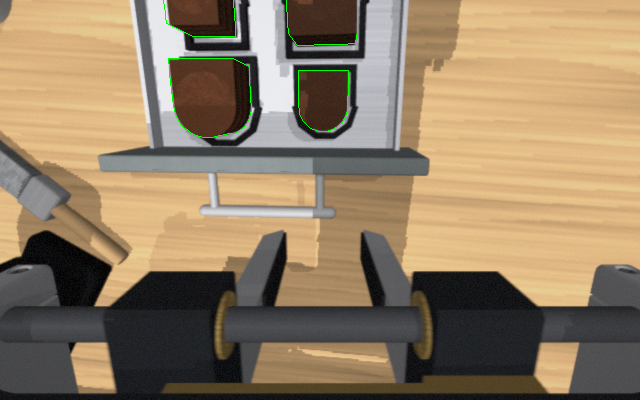

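```bash
python3 - <<'E'
from h import *
a=px2w((203,210.5),.072,"wrist");b=px2w((334,213),.072,"wrist");print(a.round(4),b.round(4),(a+b)/2)
h=(a+b)/2; c=np.array([np.cos(.0635),np.sin(.0635)]); g=h[:2]-.03*c; print("pre",g)
import subprocess; print(subprocess.run(["python3","go.py",str(g[0]),str(g[1]),"0.069","3.6"],capture_output=True,text=True).stdout)
E
```

```text
[0.4246 0.2459 0.072 ] [0.4323 0.1203 0.072 ] [0.42842371 0.18305604 0.072     ]
pre [0.39848418 0.18115232]
shift [ 0.1457 -0.0442 -0.0522] turn 0.1 | yaw 3.7 xax [-0.027  0.062 -0.998] grasp [0.4498 0.1229 0.21  ] F [ 1.1 -0.4  0.2] gap 0.0381 t 45.7 j6 1.48
```

```bash
python3 -m creep '[[[0,0,-0.023,-0.026,0],[0,0,-0.023,-0.026,0],[0,0.03,0,0,0],[0,0.03,0,0,0],[0,0,0,0,0]]]' >/dev/null; python3 go.py 0.3985 0.1811 0.069 3.6
```

```text
shift [ 0.0854 -0.0018  0.0045] turn 0.1 | yaw 3.7 xax [-0.021  0.064 -0.998] grasp [0.4018 0.1803 0.1545] F [-0.6 -0.2 -1.5] gap 0.001 t 46.2 j6 1.6
```

```bash
python3 -m creep '[[[0,0.035,-0.002,0.003,0],[0,0.035,0,0.001,0],[0,0,0,0,0],[0,0,0,0,0]]]' >/dev/null; python3 go.py 0.3985 0.1811 0.069 3.6
```

```text
shift [ 0.0187 -0.006   0.0026] turn 0.2 | yaw 3.8 xax [-0.014  0.065 -0.998] grasp [0.4046 0.1828 0.0877] F [ 0.3 -0.9  0.9] gap 0.0006 t 46.6 j6 1.59
```

```bash
python3 -m creep '[[[0,0.016,-0.004,0.002,0],[0,0,0,0,0]]]' >/dev/null; python3 go.py 0.3985 0.1811 0.069 3.6
python3 -m creep '[[[0,0,0.008,0,0],[0,0,0.01,0,0],[0,0,0.014,0,0],[0,0,0.016,0,0],[0,0,0.016,0,0]]]' >/dev/null; python3 s.py
```

```text
shift [ 0.0067 -0.0057  0.0012] turn 0.3 | yaw 3.9 xax [-0.008  0.066 -0.998] grasp [0.4041 0.1823 0.0758] F [0.1 0.2 0.1] gap 0.0004 t 46.8 j6 1.59
[0.4734 0.1752 0.2596] tip [0.4717 0.1884 0.0611] grasp [0.4719 0.1872 0.08  ] xax [-0.009  0.066 -0.998] yaw 3.91 F [-2.4  0.4 -2.5] gap 0.0007 t 47.3
```

```bash
python3 -m creep '[[[0,0.005,0.018,0,0],[0,0.003,0.018,0,0],[0,0,0.018,0,0],[0,0,0.018,0,0],[0,0,0.012,0,0]]]' >/dev/null; python3 s.py
python3 -m creep '[[[0,0.003,0.008,0,0],[0,0,0,0,0]]]' >/dev/null; python3 s.py
```

```text
[0.5658 0.1819 0.255 ] tip [0.5643 0.1951 0.0565] grasp [0.5645 0.1938 0.0754] xax [-0.007  0.066 -0.998] yaw 3.89 F [-1.5 -0.2 -1.3] gap 0.0006 t 47.8
[0.5774 0.1826 0.2538] tip [0.5769 0.1959 0.0552] grasp [0.577  0.1947 0.0742] xax [-0.003  0.067 -0.998] yaw 3.85 F [-0.2 -0.4  0.2] gap 0.0002 t 48.0
```

```bash
python3 -m creep '[[[0,0,0.007,0,0],[0,0,0,0,0]]]' >/dev/null; python3 s.py
python3 -m creep '[[[0,0,0.007,0,0],[0,0,0,0,0]]]' >/dev/null; python3 s.py; python3 -m creep '[[[0,0,0.006,0,0],[0,0,0,0,0]]]' >/dev/null; python3 s.py
```

```text
[0.5851 0.1832 0.2544] tip [0.5846 0.1965 0.0558] grasp [0.5846 0.1952 0.0748] xax [-0.002  0.067 -0.998] yaw 3.85 F [ 0.3 -0.3  0.1] gap 0.0004 t 48.2
[0.5918 0.1839 0.2542] tip [0.5909 0.1972 0.0556] grasp [0.591  0.1959 0.0746] xax [-0.004  0.067 -0.998] yaw 3.88 F [-0.   0.9  0.3] gap 0.0006 t 48.4
[0.595  0.1844 0.2542] tip [0.5904 0.1972 0.0557] grasp [0.5908 0.196  0.0747] xax [-0.023  0.064 -0.998] yaw 4.01 F [ 0.4  0.5 -0.8] gap 0.0008 t 48.6
```

```bash
python3 -m creep '[[[0,0,0.006,0,0],[0,0,0.006,0,0],[0,0,0,0,0]]]' >/dev/null; python3 s.py; python3 -m creep '[[[0,0,-0.01,0,0],[0,0,-0.012,0,0],[0,-0.03,-0.01,0,0],[0,-0.04,0,0,0],[0,0,0,0,0]]]' >/dev/null; python3 s.py;  python3 -m creep '[[[0,-0.04,0,0,0],[0,-0.03,0,0,0],[0,0,0,0,0]]]' >/dev/null; python3 go.py 0.6885 0.138 0.2 3.6; python3 -c "
from h import *
snap('wrist','w16'); p=robot.camera_params('wrist'); print(p['xyz'])
im=cv2.imread('pics/w16.png')
g=(im[:,:,1].astype(int)-im[:,:,2]>50)&(im[:,:,1]>90); ys,xs=np.where(g); print('green',xs.mean(),ys.mean(),len(xs)); print(px2w((xs.mean(),ys.mean()),.13,'wrist'))
print(find('start_top','wrist'))
snap('top','top2'); a=cv2.imread('pics/top2.png'); cv2.imwrite('pics/fin.png',np.vstack([cv2.resize(a[20:270,60:330],(540,500))]))"
```

```text
[0.6015 0.1854 0.2543] tip [0.5897 0.1972 0.056 ] grasp [0.5908 0.1961 0.0749] xax [-0.059  0.059 -0.996] yaw 4.26 F [1.1 0.4 0.1] gap 0.0004 t 48.9
[0.5717 0.1787 0.3276] tip [0.5614 0.1906 0.1292] grasp [0.5623 0.1895 0.1482] xax [-0.052  0.06  -0.997] yaw 4.24 F [0.8 0.  1.2] gap 0.0009 t 49.4
shift [0.0105 0.1196 0.0568] turn 0.6 | yaw 4.2 xax [-0.049  0.06  -0.997] grasp [0.5658 0.1851 0.2194] F [ 0.2  0.3 -0.5] gap 0.0003 t 49.7 j6 1.58
[0.6431337  0.1807631  0.37350796]
green 413.3175487465181 37.97715877437326 1795
[0.68710224 0.13935073 0.13      ]
[(0.81, array([0.6856, 0.1398, 0.1309]))]
```

```bash
python3 -c "
import cv2,numpy as np
a=cv2.imread('pics/w16.png')[0:270]; b=cv2.imread('pics/top2.png')[20:260,60:330]
b=cv2.resize(b,None,fx=1.35,fy=1.35); c=np.zeros((270+b.shape[0],640,3),np.uint8); c[:270]=a; c[270:,:b.shape[1]]=b; cv2.imwrite('pics/fin.png',c); print(c.shape)"
```

```text
(594, 640, 3)
```

View pics/fin.png

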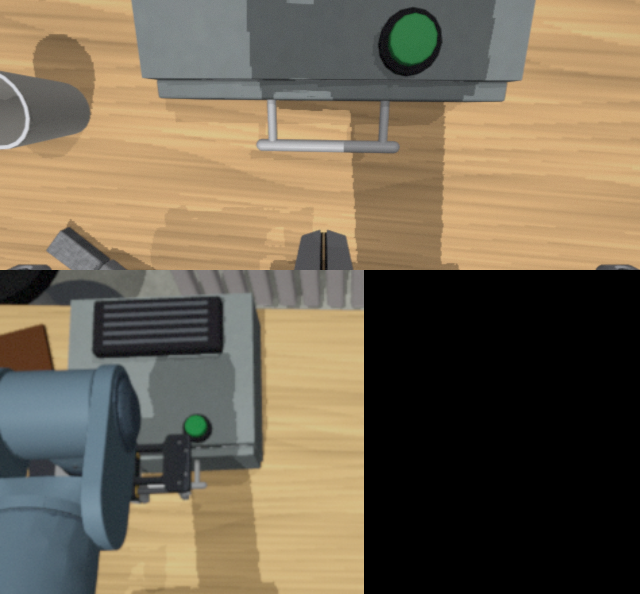

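```bash
python3 -c "
from h import *
a=px2w((258.5,146),.072,'wrist');b=px2w((398,148),.072,'wrist');print('handle',(a+b)/2)"
python3 -m creep '[[[0,0,0.03,0.013,0],[0,0,0.03,0.013,0],[0,0,0.03,0.013,0],[0,0,0.022,0.01,0],[0,0,0,0,0]]]' >/dev/null; python3 go.py 0.687 0.1394 0.16 3.6
```

```text
handle [0.60125163 0.1926799  0.072     ]
shift [0.0279 0.0139 0.0071] turn 0.7 | yaw 4.3 xax [-0.077  0.059 -0.995] grasp [0.6748 0.1438 0.1892] F [-1.2  0.6 -0.3] gap 0.0004 t 50.35 j6 1.51
```

```bash
python3 - <<'E'
from h import *
t,M,o=tool(); p=robot.camera_params("wrist"); Mc,tc=RT(p); Rr=M.T@Mc; tr=M.T@(tc-t); K=np.array(p["K"])
x=np.array([-.049,.06,-.997]); x/=np.linalg.norm(x); a=np.radians(4.24); y=np.array([np.cos(a),np.sin(a),0]); y-=x*(x@y); y/=np.linalg.norm(y); M2=np.c_[x,y,np.cross(x,y)]
t2=np.array([.5658,.1851,.2194])-.18*x; C=M2@Rr; c0=t2+M2@tr; print(c0)
def w(uv,z):
    d=C@np.linalg.inv(K)@np.array([*uv,1.]); return c0+d*(z-c0[2])/d[2]
im=cv2.imread("pics/w16.png"); g=cv2.cvtColor(im,cv2.COLOR_BGR2GRAY); print("col300-340 rows 70-110",g[70:112,290:340].mean(1).round().astype(int).tolist()); print("rows 138-158",g[136:158,300:330].mean(1).round().astype(int).tolist())
for r in (78,80): print("lip",r,w((330,r),.108)[:2].round(4))
for r in (98,100,102): print("panel",r,w((330,r),.09)[:2].round(4))
print("handle",w((328,147),.072)[:2].round(4))
im=cv2.imread("pics/w1.png"); g=cv2.cvtColor(im,cv2.COLOR_BGR2GRAY); print("w1 rows 130-190",g[130:190,300:340].mean(1).round().astype(int).tolist())
E
```

```text
[0.64366517 0.18104502 0.37594225]
col300-340 rows 70-110 [91, 91, 90, 90, 90, 90, 90, 91, 94, 69, 79, 80, 80, 81, 84, 88, 91, 94, 95, 95, 104, 118, 124, 127, 128, 127, 124, 124, 112, 82, 76, 100, 106, 106, 106, 104, 103, 103, 103, 111, 136, 151]
rows 138-158 [187, 188, 186, 158, 126, 137, 156, 169, 183, 194, 200, 208, 196, 180, 163, 146, 162, 166, 166, 165, 164, 162]
lip 78 [0.6617 0.1939]
lip 80 [0.6603 0.1938]
panel 98 [0.6475 0.1935]
panel 100 [0.6459 0.1934]
panel 102 [0.6443 0.1933]
handle [0.605  0.1928]
w1 rows 130-190 [108, 111, 111, 112, 112, 115, 129, 136, 135, 134, 133, 132, 129, 124, 121, 130, 135, 139, 144, 148, 151, 152, 153, 156, 164, 179, 183, 178, 138, 82, 61, 60, 60, 61, 60, 59, 64, 93, 112, 123, 125, 125, 124, 124, 124, 125, 125, 125, 125, 125, 125, 123, 115, 139, 167, 172, 168, 161, 158, 162]
```

```bash
python3 -m creep '[[[0,0.01,0.011,0.006,0],[0,0,0,0,0],[0,0,0,0,0]]]' >/dev/null; python3 go.py 0.687 0.1394 0.149 3.6
```

```text
shift [0.0223 0.0074 0.0028] turn 0.8 | yaw 4.4 xax [-0.087  0.059 -0.994] grasp [0.6814 0.1403 0.1719] F [ 0.6 -0.5 -0.4] gap 0.0003 t 50.65 j6 1.5
```

```bash
python3 -m creep '[[[0,0.01,0.008,0.003,0],[0,0,0,0,0],[0,0,0,0,0]]]' >/dev/null; python3 s.py; python3 -m creep '[[[0,0.008,0.001,0,0],[0,0,0,0,0]]]' >/dev/null; python3 s.py
```

```text
[0.7031 0.1291 0.3392] tip [0.6855 0.1409 0.1414] grasp [0.6872 0.1398 0.1603] xax [-0.089  0.059 -0.994] yaw 4.47 F [-0.1 -0.3  1.3] gap 0.0006 t 50.95
[0.7032 0.1301 0.3311] tip [0.6857 0.1419 0.1332] grasp [0.6873 0.1407 0.1521] xax [-0.088  0.059 -0.994] yaw 4.49 F [ 0.5 -0.8 -0.5] gap 0.0004 t 51.15
```

```bash
python3 -m creep '[[[0,0.006,0,0,0],[0,0.006,0,0,0]]]' >/dev/null; python3 s.py; python3 -m creep '[[[0,0.005,0,0,0],[0,0.005,0,0,0]]]' >/dev/null; python3 s.py;  python3 -m creep '[[[0,0.006,0,0,0]]]' >/dev/null; python3 s.py
```

```text
[0.703  0.1306 0.3222] tip [0.6865 0.1423 0.1242] grasp [0.6881 0.1412 0.1431] xax [-0.083  0.059 -0.995] yaw 4.49 F [-7.5 -2.9 25.6] gap 0.0005 t 51.35
[0.7031 0.1309 0.3223] tip [0.6866 0.1423 0.1243] grasp [0.6882 0.1412 0.1432] xax [-0.083  0.057 -0.995] yaw 4.56 F [-10.2  -2.4  21.4] gap 0.0002 t 51.55
[0.703  0.1311 0.3222] tip [0.6866 0.1423 0.1242] grasp [0.6882 0.1413 0.1431] xax [-0.082  0.056 -0.995] yaw 4.6 F [-11.   -2.6  25. ] gap 0.0004 t 51.65
```

```bash
python3 -m creep '[[[0,-0.015,0,0,0],[0,-0.03,0,0,0],[0,-0.04,-0.02,0,0],[0,-0.02,-0.04,0,0],[0,0,-0.04,0,0]]]' >/dev/null; python3 -m creep '[[[0,0,-0.03,0,0],[0,0,0,0,0],[0,0,0,0,0],[0,0,0,0,0]]]' >/dev/null; python3 s.py
python3 - <<'E'
from h import *
im=snap("wrist","w17"); p=robot.camera_params("wrist"); i=im.astype(int)
g=(i[:,:,1]-i[:,:,0]>50)&(i[:,:,1]>90); ys,xs=np.where(g); print("btn",px2w((xs.mean(),ys.mean()),.13,"wrist",p).round(4),len(xs))
P0=np.array([.605,.193]); rows=[w2px((x,.193,.072),"wrist",p) for x in (.595,.605,.615)]; print(np.round(rows,1).tolist())
c=int(rows[1][0]); r=int(rows[1][1]); G=cv2.cvtColor(im,cv2.COLOR_RGB2GRAY); print(r-12,G[r-12:r+14,c-10:c+10].mean(1).astype(int).tolist())
print("start",find("start_top","wrist",p)[:1])
E
```

```text
[0.5786 0.1143 0.4413] tip [0.5625 0.1257 0.2433] grasp [0.564  0.1246 0.2622] xax [-0.081  0.057 -0.995] yaw 4.58 F [ 0.6 -0.5  0.2] gap 0.0004 t 52.55
btn [0.6891 0.1387 0.13  ] 1292
[[271.4, 139.1], [271.7, 129.4], [271.9, 119.5]]
117 [176, 177, 179, 179, 180, 166, 127, 134, 154, 168, 180, 188, 194, 190, 173, 153, 141, 159, 161, 160, 160, 159, 158, 154, 147, 153]
start [(0.73, array([0.6895, 0.1383, 0.1335]))]
```

```bash
python3 -c "
from cell import robot
print(robot.finish_job())"
```

```text
the job is handed in; nothing more can be done
None
```

I loaded all four heel blocks into the curing drawer, pushed the tray home, pressed the start button, and handed the job in. No verdict came back.

**What I did:**
- Pulled the tray out by its handle until it hit the stop.
- Placed each block in its nest and let go. The two large blocks went to the back-right and front-left nests, the two small ones to the back-left and front-right.
- Pushed the tray home against a hard stop.
- Pressed the start button about 6 mm, until it bottomed at roughly 25 N, then lifted clear.

**Checks that agreed:**
- **Seating:** with the tray still out, I saw each block inside its rim with its flat end on the correct side. In each block's clearest view, its fitted centre was 0.4 to 3 mm from its nest centre.
- **Tray home:** after the press the handle was still at x ≈ 0.605, the home position.
- **Button:** it measured about 0.13 m high, so it is up again, though that reading is only good to about 4 mm.

**Checks that were weaker or disagreed:**
- **Last look at the back pair:** the picture after the fourth block cut off the back two nests, so their fits there (match 0.56 and 0.33) are unreliable. I rely on the earlier good views of those two.
- **First handle reading after closing:** it gave x = 0.601, where I expected about 0.608. Measuring again in the same picture gave 0.605. The panel's back face was within about 1 mm of the cabinet front, and the push ended on a hard stop, so I took the tray as home.
- **Blocks after closing:** they are out of sight in the cabinet, so I could not check them again.

The gripper drifted to a tilt of up to 0.1 rad during the moves. It did not appear to affect how the blocks seated.

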